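# Bed the new burr into the grain mill and break it loose again

## Robot

A 6-joint arm with a two-finger parallel gripper is mounted at the origin on the work surface. World frame = base frame: x ahead of the robot, y to its left, z up, the work surface at z = 0. Lengths are in m, angles in rad, forces in N, time in s.
With the tool pointing down it reaches from about 0.3 to 0.775 m from the base axis. Payload 14.6 kg.
Tool frame: the origin (TCP) lies between the finger pads; the fingertips stand 19 mm ahead of it and the grasp point (between the pads) is the TCP (ctrl.finger_overhang is the distance from the TCP to the fingertips, in m); z points along the fingers, y is the direction in which the jaws open and shut (so a half turn about z gives the same grasp; the last joint's range is limited). The gripper opens to 94 mm and grips with 3 to 60 N. Pads are 16 mm wide; open, the fingers measure 119 mm over their backs; the gripper's body (75 mm by 177 mm) begins 78 mm behind the grasp point.
Start: joints at [-1.35, 0.3, 1.521, -0, 1.321, -0.067], TCP at [0.156, -0.527, 0.224] pointing down, gripper open.
Joint ranges: [-3.03, 3.03], [-0.79, 2.21], [0.23, 2.52], [-1.04, 4.18], [0, 3.07], [-2.55, 2.55]. Speed limits (rad/s): [2.22, 2.22, 2.57, 3.14, 3.14, 3.14].

## Interface

Orientations are given as [roll, pitch, yaw] about the fixed x, y, z axes, in that order (R = Rz(yaw) Ry(pitch) Rx(roll)).
In Python, from station import ctrl gives the robot as it stands.
- The arm moves only by the tool send_rows, never from a script. Its argument "series" is a list of rows, each a list of 7 numbers: the turn, a rotation vector about the tool's x, y, z in degrees, then the shift along the tool's x, y, z in m, then the gripper's target within -1 to 1 (fully open at 1, half-way at 0, shut at -1). A call has 1 to 8 rows; each row is the pose to reach, as a shift and turn from the pose commanded when the call began, along the tool's axes at that moment; what a row does not reach only later rows make up. A row lasts 1/10 s, in which the tool goes at most 50 mm and 8.59 degrees, less where a joint would pass 70% of its speed; a pose out of reach is approached as far as the arm can. A call with a gripper value outside its range is refused whole. The fingers move at their own pace and stop on an object; "force" is the grip in N (left out, the last holds). Time passes only in rows, so rows that repeat a pose let the fingers close. It gives the time, the measured TCP pose, the force and the opening at its end, in the units of the state.
- ctrl.get_obs(): the state, without advancing time (a new reading comes with each control period).
- ctrl.camera(name): name is "scene" or "top" or "wrist"; returns a dict with "pixels" (480x640x3 uint8, red, green, blue), "z_map" (480x640 float32, m along the optical axis (not along the pixel's ray), 0 where there is no reading), "fov_y" (degrees; the focal length in pixels is half the picture's height over the tangent of half this angle, whatever the lens; pixels are square), "cx", "cy" (the principal point, pixels), "R" (3x3) and "t" (3): a world point X has camera coordinates R X + t. Camera axes: x right, y down, z forward; pixel columns grow to the right and rows downward; lengths in m; the calibration is good to about 2 mm. A picture is of the moment at which its call begins.
- ctrl.hand_in(): hands the job in, once; it reports no verdict.
The state is a dict: "time_s": time; "qpos": joint angles; "joint_vel": joint speeds; "tau": joint torques, N m; "ee_pos": TCP position; "eef_rot": TCP orientation; "force": force on the tool from outside, world axes, zero at the start; "moment": the same for the moment, N m; "grip_width": finger opening in m.
Only numpy, scipy, OpenCV 4.12 (cv2) and the standard library are available. Lean on these libraries where they do the work, as an engineer would, in place of code of your own. Each camera call takes 0.05 s, during which the arm holds its last target.

## Task

Bed the new grinding burr into the mill: take it from its wooden stand, put its tapered shank down the socket and seat it with a gentle twisting push until its collar is fully home on the rim, never forcing it with more than 20 N, and let go so that the taper holds it by itself. Then free it with the wedge key alone: slide the key through the slot under the shank until the burr has broken loose and been lifted at least 5 mm off the rim. Leave the burr standing upright in the socket, resting on the key in the slot, and do not disturb the cup, the jar or the spoon.

Things in the scene. Friction and masses are not known exactly. Their poses are not given: they have to be found in the camera images.
- burr_hub (a point): Loose grinding burr (0.4 kg), upright in the stand. Point on its axis at the best grip height, in its square brass hub, 28 mm across the flats, which are square to the point's x and y; z up. Hub spans 22 mm below to 18 mm above the point; above it a dark fluted cone, 27 mm wide, up to 42 mm above the point. Collar underside is 28 mm below the point.
- burr_collar (a point): Centre of the underside of the burr's dark round collar, 48 mm wide, 6 mm thick. Below it the tapered shank, 25 mm thick at the collar, narrowing 4.5 degrees a side for 40 mm, then a slim 14 mm round end; the rounded tip is 58 mm below this point.
- stand: Fixed wooden stand, 84 x 84 mm, 64 mm high, with a 31 mm square hole in which the burr's shank hangs, its collar on the top. Origin under its centre.
- mill_rim (a point): Centre of the flat top rim (98 mm above the table) of the mill's grey socket; z is the axis of its tapered bore, about 25 mm wide. Home = burr collar on the rim; the taper grips from about 5 mm above home. Pushed straight it sticks short of home even at 20 N; twisted to and fro about its axis (0.4 rad each way) it goes home under 5 to 15 N, where the collar stops hard.
- mill: The fixed mill base, 84 (x) by 90 (y) mm, 14 mm high; origin under the bore axis, x along the slot. Green motor block on its +y side (y 45 to 107, x within 30 mm, 63 mm high). On the base the grey socket, 64 mm across, on a steel plate, carried by a springy rubber cushion. A seated burr is stuck fast: 20 to 35 N to get it out.
- mill_slot (a point): Centre of the slot's level floor on the bore axis, 30 mm above the table, 68 mm below the rim; x along the slot. The slot runs right through the mill, 20 mm wide, 24 mm high, its mouths 30 mm and the floor's ends 35 mm from the axis; the key may enter from either end. With the burr home, the shank's tip is 10 mm above this floor.
- wedge_grip (a point): Loose wedge key (0.22 kg), flat on the table: steel bar 16 mm wide with an upright red handle block at its tail, 20 (x) by 16 (y) mm, 44 mm high. Point in the handle, 30 mm above the key's underside; x points along the key to its nose, 165 mm ahead. Greased: low friction on its steel.
- wedge_nose (a point): Underside of the key's nose, axes as the key's. The nose is 7 mm high; the top slopes up evenly to 18 mm at 90 mm behind it, then a neck 12 to 13 mm high to the handle. With the burr home the slope meets the shank tip when the nose is about 25 mm past the bore axis; each further 8.2 mm lifts it 1 mm. Driving takes about 10 to 25 N until the burr breaks loose.
- cup: Bystander: white paper cup, 74 mm wide, 90 mm high; origin under its centre.
- jar: Bystander: closed amber jar, 76 mm wide, 100 mm high; origin under its centre.
- spoon: Bystander: spoon lying on the table; origin under its middle, x along it.
- socket (a joint): How far the sprung socket has sunk on its cushion (m, positive = down, 0 = unloaded): it sinks 1 mm for every 8 N pressed straight down on it and rises likewise when pulled up. 20 N sinks it 2.5 mm. The rim and slot points move with it.
Things that resemble listed ones, but are neither listed nor needed, are in the scene too. Of the things like the part that bears burr_hub, leave any that is orange; of the rest the larger one is meant.

How it is judged:
By the outcome, as a careful person would: the job done as asked, in the order asked, and still so for the second after the job is handed in, with the robot touching nothing.
It also fails if it takes over 72 s, if anything falls off the work surface, if the arm or the gripper's body presses on something with over 40 N, if the wrist force passes 120 N, or if a joint passes its speed limit or range.

## Working session

There is one attempt and no reset: what is moved stays moved. The work goes in short steps, Python scripts to look and compute and a tool call to move; the robot and the scene stay as the last step left them, time stands still between calls to the robot, and variables do not carry over. Pictures are saved under pics/ and viewed, and the job is handed in when it is done.

Besides the shell and the picture viewer there is one more tool, called after "Call:" as name(argument=value, ...) on one line, values as JSON. send_rows: Moves the arm, as the interface text tells. Its arguments: {"type":"object","properties":{"series":{"type":"array"},"force":{"type":"number"}},"required":["series"]}

```bash
ls; mkdir -p pics; cat > h.py <<'E'
import numpy as np, cv2
from station import ctrl
def cam(n,save=None):
    c=ctrl.camera(n)
    if save: cv2.imwrite('pics/'+save,c['pixels'][:,:,::-1])
    np.savez('pics/last_%s.npz'%n,**{k:np.array(v) for k,v in c.items()})
    return c
def load(n):
    d=np.load('pics/last_%s.npz'%n); return {k:d[k] for k in d}
def cloud(c):
    f=240/np.tan(np.radians(float(c['fov_y']))/2)
    v,u=np.mgrid[0:480,0:640]; z=c['z_map']
    P=np.stack([(u-c['cx'])/f*z,(v-c['cy'])/f*z,z],-1)
    return (P-np.array(c['t']))@np.array(c['R'])   # R^T (P-t)
def proj(c,X):
    f=240/np.tan(np.radians(float(c['fov_y']))/2)
    p=np.array(c['R'])@np.array(X)+c['t']; return p[0]/p[2]*f+c['cx'],p[1]/p[2]*f+c['cy']
E
python3 - <<'E'
from h import *
print(ctrl.get_obs())
for n in('scene','top','wrist'):
    c=cam(n,n+'0.png'); print(n,c['fov_y'],c['cx'],c['cy'],c['R'],c['t'])
E
```

```text
pics
{'time_s': 0.0, 'qpos': array([-1.34960854e+00,  3.00488229e-01,  1.52161834e+00,  6.08084427e-06,
        1.32068185e+00, -6.65912276e-02]), 'joint_vel': array([ 0.00031954,  0.00025226, -0.00089441,  0.00108974, -0.00083961,
        0.0006252 ]), 'tau': array([-2.24997391e-03, -5.31799006e+01, -3.52740097e+01,  7.07732281e-02,
        2.44574749e-02, -6.55601048e-05]), 'ee_pos': array([ 0.15605075, -0.5271353 ,  0.22386116]), 'eef_rot': array([-3.14039993e+00, -8.54456915e-05,  2.87777455e-01]), 'force': array([ 0.30461578, -0.58781857, -0.51696559]), 'moment': array([-0.00137014,  0.03185222,  0.02298684]), 'grip_width': 0.09380252333785062}
scene 45.95122500799619 304.96250307618595 251.430395785679 [[ 0.658016    0.75299991  0.00246696]
 [ 0.63335211 -0.5516827  -0.54268896]
 [-0.40728376  0.35866047 -0.83993012]] [-0.40843549 -0.32163246  1.27905882]
top 54.52394233297663 330.7193336614831 240.78699693129192 [[-0.02554099 -0.99944592 -0.02134265]
 [-0.99265718  0.02788103 -0.11770456]
 [ 0.1182344   0.01817964 -0.99281928]] [0.00733097 0.60440231 0.84324694]
wrist 66.64405819645972 314.1510722622764 241.61851402694768 [[ 2.84602684e-01 -9.58645132e-01 -9.07076432e-04]
 [-9.27185596e-01 -2.75503140e-01  2.53820586e-01]
 [-2.43573771e-01 -7.13969917e-02 -9.67250892e-01]] [-0.54928974 -0.02899996  0.39049627]
```

View pics/scene0.png

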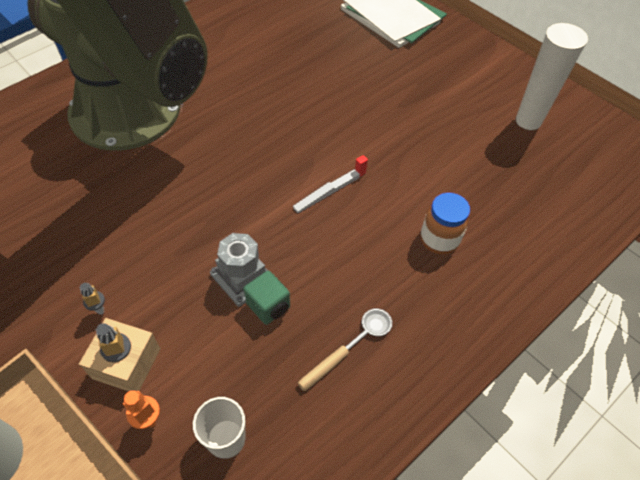

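View pics/top0.png

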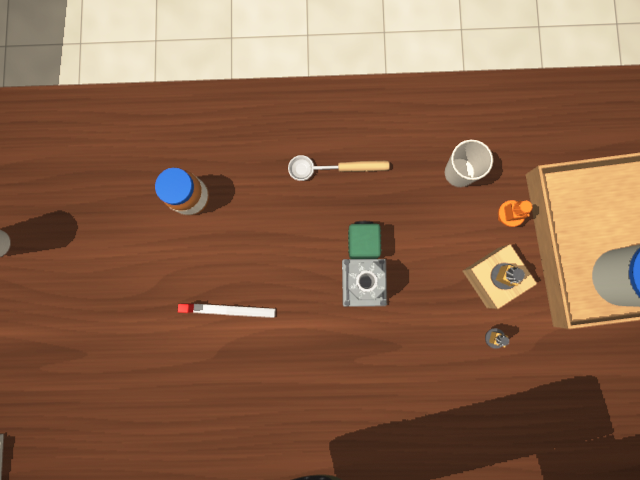

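View pics/wrist0.png

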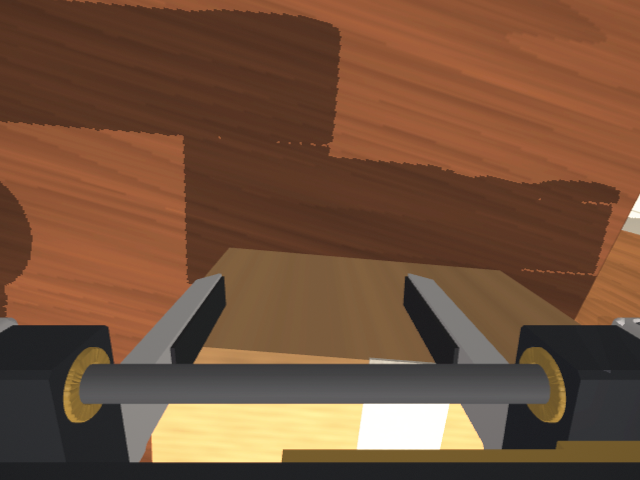

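The scene view shows the burr in its stand at (113,343), a smaller look-alike at (92,297), an orange one at (138,408), the mill at (240,260), and the key running from (297,208) to a red handle at (361,165). In the top view the slot runs left-right and the key's nose, at (275,313), points right towards the mill.

```bash
python3 - <<'E'
from h import *
for n in('scene','top'):
    c=load(n); P=cloud(c)
    img=c['pixels'].astype(int)
    def box(u0,u1,v0,v1):
        m=np.zeros((480,640),bool); m[v0:v1,u0:u1]=1; return m
    r,g,b=img[...,0],img[...,1],img[...,2]
    red=(r>150)&(g<60)&(b<60)
    m=red&(P[...,2]>.035)&(P[...,2]<.06)
    print(n,'table z', np.median(P[...,2][(abs(P[...,2])<.02)&(c['z_map']>0)]))
    print('red top',P[m].mean(0),m.sum(), P[m].min(0),P[m].max(0))
    # rim
    B={'scene':(205,265,225,305),'top':(335,395,250,315)}[n]
    m=box(*B)&(abs(P[...,2]-.098)<.004)
    Q=P[m]; print('rim n',m.sum(),np.median(Q[:,2]));
    (cx,cy),rad=cv2.minEnclosingCircle(Q[:,:2].astype(np.float32)); print('rim circ',cx,cy,rad)
    # mill base, motor
    B={'scene':(205,300,225,330),'top':(335,395,210,315)}[n]
    m=box(*B)&(abs(P[...,2]-.014)<.004); 
    print('base',cv2.minAreaRect(P[m][:,:2].astype(np.float32)),m.sum())
    m=box(*B)&(abs(P[...,2]-.063)<.004)&(g>r+15)
    print('motor',cv2.minAreaRect(P[m][:,:2].astype(np.float32)),m.sum())
    B={'scene':(70,165,310,400),'top':(455,545,235,315)}[n]
    m=box(*B)&(abs(P[...,2]-.064)<.003)
    print('stand',cv2.minAreaRect(P[m][:,:2].astype(np.float32)),m.sum())
    for z0,z1 in((.066,.074),(.075,.095),(.098,.112),(.113,.14)):
        m=box(*B)&(P[...,2]>z0)&(P[...,2]<z1)
        print('burr',z0,cv2.minAreaRect(P[m][:,:2].astype(np.float32)),m.sum())
    # key
    B={'scene':(285,375,150,220),'top':(170,285,295,325)}[n]
    m=box(*B)&(P[...,2]>.005)&(g>120)
    print('key',cv2.minAreaRect(P[m][:,:2].astype(np.float32)),m.sum())
E
python3 - <<'E'
import cv2
a=cv2.imread('pics/top0.png');s=cv2.imread('pics/scene0.png')
x=[a[205:325,320:420],a[235:355,460:560],s[220:330,200:300],s[270:390,70:170]]
x=[cv2.resize(i,(400,300) ,interpolation=cv2.INTER_CUBIC) if 0 else cv2.resize(i,(300,300),interpolation=cv2.INTER_CUBIC) for i in x]
import numpy as np
cv2.imwrite('pics/z0.png',np.vstack([np.hstack(x[:2]),np.hstack(x[2:])]))
E
```

```text
scene table z -1.2481574366952542e-05
red top [0.48888668 0.26356085 0.04267962] 9 [0.48084998 0.2580818  0.03978234] [0.49287748 0.27496772 0.04531515]
rim n 860 0.09742440384788154
rim circ 0.5239371061325073 -0.06999847292900085 0.03561931848526001
base ((0.5578609704971313, -0.0709952563047409), (0.0836842954158783, 0.15670475363731384), 88.94442749023438) 326
motor ((0.6010841727256775, -0.07134359329938889), (0.058154232800006866, 0.060919154435396194), 88.96658325195312) 1001
stand ((0.5531684160232544, -0.3114337921142578), (0.1368388682603836, 0.10070749372243881), 30.133886337280273) 1708
burr 0.066 ((0.5485949516296387, -0.3140370845794678), (0.12162934988737106, 0.09620434790849686), 29.820476531982422) 428
burr 0.075 ((0.5364295244216919, -0.31485605239868164), (0.019075358286499977, 0.03757985681295395), 18.526010513305664) 151
burr 0.098 ((0.579675555229187, -0.3292950689792633), (0.032522279769182205, 0.1308232545852661), 77.77111053466797) 174
burr 0.113 ((0.5830943584442139, -0.3267776072025299), (0.02743673324584961, 0.13366597890853882), 81.1535415649414) 447
key 
[... 622 characters left out ...]
 -0.31776162981987), (0.08468854427337646, 0.08553583174943924), 30.681678771972656) 1509
burr 0.066 ((0.5290995836257935, -0.3164590895175934), (0.08293846249580383, 0.08323539048433304), 30.707529067993164) 320
burr 0.075 ((0.5269067287445068, -0.3078204095363617), (0.03691035136580467, 0.01926681026816368), 16.394426345825195) 81
burr 0.098 ((0.5291211009025574, -0.31724363565444946), (0.028277896344661713, 0.028067994862794876), 62.02653884887695) 106
burr 0.113 ((0.5288500785827637, -0.31616565585136414), (0.023526877164840698, 0.025821298360824585), 82.06730651855469) 238
key ((0.48086193203926086, 0.11694130301475525), (0.030970772728323936, 0.284604549407959), 1.6550102233886719) 682
```

View pics/z0.png

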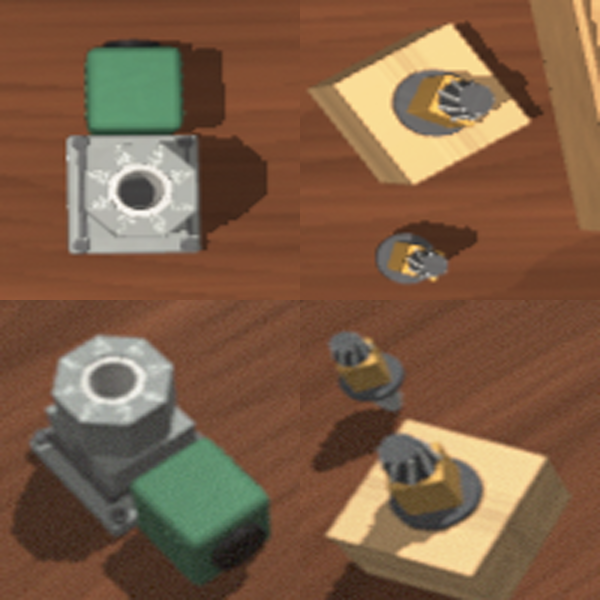

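```bash
cat >> h.py <<'E'
from scipy.spatial.transform import Rotation as Ro
def mv(p,yaw_deg,o=None):
    o=o or ctrl.get_obs()
    R0=Ro.from_euler('xyz',o['eef_rot']); R1=Ro.from_euler('xyz',[np.pi,0,np.radians(yaw_deg)])
    d=R0.inv().apply(np.array(p)-o['ee_pos']); rv=np.degrees((R0.inv()*R1).as_rotvec())
    print('rot',rv.round(2),'shift',d.round(4),'dist',np.linalg.norm(d).round(3))
def st():
    o=ctrl.get_obs(); print('t',round(o['time_s'],2),'p',o['ee_pos'].round(4),'r',np.degrees(o['eef_rot']).round(2),'F',o['force'].round(1),'M',o['moment'].round(2),'w',round(o['grip_width'],4),'q',o['qpos'].round(2))
    return o
E
python3 - <<'E'
from h import *
c=load('wrist'); o=ctrl.get_obs()
cc=-np.array(c['R']).T@c['t']; R0=Ro.from_euler('xyz',o['eef_rot'])
print('cam in tool',R0.inv().apply(cc-o['ee_pos']), R0.inv().apply(np.array(c['R'])[2]), 'tcp px',proj(c,o['ee_pos']))
c=load('top');P=cloud(c)
m=(c['z_map']>0)&(P[...,1]<-.38)&(P[...,2]>.03); print(P[m].min(0),P[m].max(0))
m=(c['z_map']>0)&(P[...,0]>.2)&(P[...,1]>-.6)&(P[...,1]<-.38)&(P[...,2]>.07); print(P[m].min(0),P[m].max(0))
mv([.50,-.317,.24],62)
E
```

```text
cam in tool [ 0.07152734 -0.00037283 -0.16054407] [-2.53852118e-01  1.80474342e-04  9.67243025e-01] tcp px (np.float64(314.8235596920476), np.float64(301.4577804572653))
[ 0.43325867 -0.60040585  0.0300145 ] [ 0.75010392 -0.39514082  0.14017927]
[ 0.4714652  -0.54698491  0.07002646] [ 0.57692714 -0.50023079  0.14017927]
rot [-5.000e-02 -2.000e-02 -4.551e+01] shift [ 0.3895 -0.1039 -0.0159] dist 0.403
```

Call:
send_rows(series=[[0,0,-45,0.4,-0.093,-0.02,1],[0,0,-45,0.4,-0.093,-0.02,1],[0,0,-45,0.4,-0.093,-0.02,1],[0,0,-45,0.4,-0.093,-0.02,1],[0,0,-45,0.4,-0.093,-0.02,1],[0,0,-45,0.4,-0.093,-0.02,1],[0,0,-45,0.4,-0.093,-0.02,1],[0,0,-45,0.4,-0.093,-0.02,1]])

```text
time_s: 0.95
ee_pos: [0.5051, -0.3287, 0.2439]
eef_rot: [-3.141, 0.0, 1.073]
force: [0.3, -0.4, -0.2]
grip_width: 0.0936
```

```bash
python3 - <<'E'
from h import *
st(); mv([.529,-.317,.25],62)
E
```

```text
t 0.95 p [ 0.5051 -0.3287  0.2439] r [-179.99    0.     61.5 ] F [ 0.3 -0.4 -0.2] M [-0.07 -0.07 -0.02] w 0.0936 q [-0.64  0.41  1.33 -0.    1.4  -0.14]
rot [-0.01  0.   -0.5 ] shift [ 0.0217  0.0154 -0.0061] dist 0.027
```

Call:
send_rows(series=[[0,0,0,0,0,0,1],[0,0,0,0,0,0,1]])

```text
time_s: 1.15
ee_pos: [0.5039, -0.3296, 0.2432]
eef_rot: [-3.141, 0.0, 1.075]
force: [-0.4, -0.2, 0.2]
grip_width: 0.0937
```

```bash
python3 - <<'E'
from h import *
st(); mv([.529,-.317,.25],62)
cam('wrist','w1.png'); cam('top','t1.png')
E
```

```text
t 1.15 p [ 0.5039 -0.3296  0.2432] r [-179.94    0.     61.59] F [-0.4 -0.2  0.2] M [-0.01 -0.05  0.03] w 0.0937 q [-0.64  0.41  1.34 -0.    1.4  -0.14]
rot [-0.06  0.   -0.41] shift [ 0.023   0.0161 -0.0068] dist 0.029
```

View pics/w1.png

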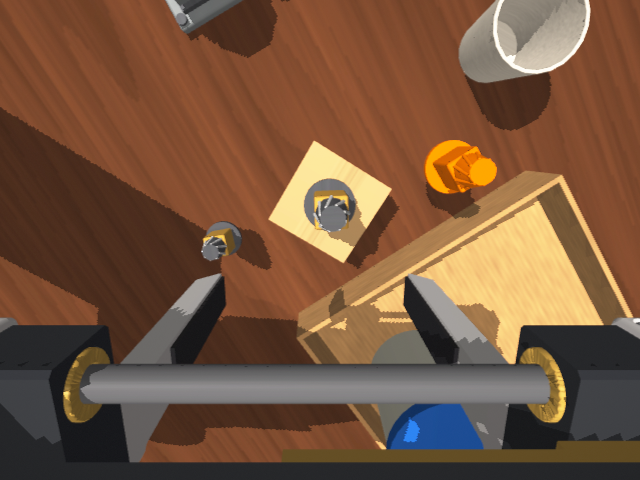

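The wrist view shows the burr at about (331,203), with its hub's rear edge nearly level in the picture, so the jaws are about square to the hub. The small burr sits at (220,240) and the orange one at (460,170).

```bash
cat > b.py <<'E'
from h import *
import sys
def burr(c,zc,cen,rad=.03):
    """zc collar underside z; returns estimates from slices"""
    P=cloud(c); ok=(c['z_map']>0)&(np.hypot(P[...,0]-cen[0],P[...,1]-cen[1])<rad)
    for nm,z0,z1 in(('collartop',.0045,.0075),('hubtop',.0435,.0475),('hub',.008,.043),('conetop',.067,.073)):
        m=ok&(P[...,2]>zc+z0)&(P[...,2]<zc+z1)
        if m.sum()<5: print(nm,m.sum());continue
        Q=P[m]; r=cv2.minAreaRect(Q[:,:2].astype(np.float32)); (x,y),rr=cv2.minEnclosingCircle(Q[:,:2].astype(np.float32))
        print(nm,m.sum(),'rect',np.round(r[0],4),np.round(r[1],4),round(r[2],1),'circ',round(x,4),round(y,4),round(rr,4),'z',Q[:,2].mean().round(4),Q[:,2].max().round(4))
E
python3 - <<'E'
from b import *
for n in('wrist','top','scene'):
    print(n); burr(load(n),.064,(.529,-.317))
c=load('wrist'); a=c['pixels'][140:270,260:400,::-1]
cv2.imwrite('pics/z1.png',cv2.resize(a,None,fx=5,fy=4.5,interpolation=cv2.INTER_CUBIC))
E
```

```text
wrist
collartop 751 rect [ 0.5253 -0.3147] [0.041  0.0476] 68.4 circ 0.5241 -0.3179 0.0241 z 0.0703 0.0715
hubtop 247 rect [ 0.5242 -0.3178] [0.028  0.0278] 64.1 circ 0.5243 -0.3179 0.0187 z 0.1097 0.1115
hub 173 rect [ 0.5312 -0.3102] [0.0252 0.038 ] 54.3 circ 0.5273 -0.3144 0.0197 z 0.0895 0.1069
conetop 602 rect [ 0.5243 -0.3176] [0.0206 0.0204] 19.0 circ 0.5243 -0.3176 0.011 z 0.1342 0.1365
top
collartop 153 rect [ 0.5297 -0.3124] [0.0375 0.0453] 86.0 circ 0.5294 -0.3174 0.0242 z 0.0699 0.0715
hubtop 54 rect [ 0.5297 -0.3171] [0.0284 0.0273] 62.4 circ 0.5289 -0.3167 0.0177 z 0.1093 0.1115
hub 162 rect [ 0.5311 -0.3098] [0.0261 0.0411] 89.7 circ 0.5315 -0.3144 0.0217 z 0.0892 0.107
conetop 129 rect [ 0.5291 -0.3175] [0.0201 0.0201] 19.1 circ 0.5294 -0.3173 0.0111 z 0.1336 0.1367
scene
collartop 192 rect [ 0.5324 -0.3179] [0.0475 0.0388] 88.0 circ 0.5277 -0.3173 0.0244 z 0.0699 0.0715
hubtop 75 rect [ 0.5284 -0.3178] [0.0287 0.0274] 65.2 circ 0.5282 -0.3177 0.0181 z 0.1095 0.1114
hub 283 rect [ 0.5342 -0.3169] [0.03   0.0433] 11.7 circ 0.5289 -0.3172 0.0231 z 0.0887 0.1067
conetop 147 rect [ 0.5276 -0.3175] [0.0202 0.021 ] 73.9 circ 0.5275 -0.3184 0.0113 z 0.1335 0.1367
```

View pics/z1.png

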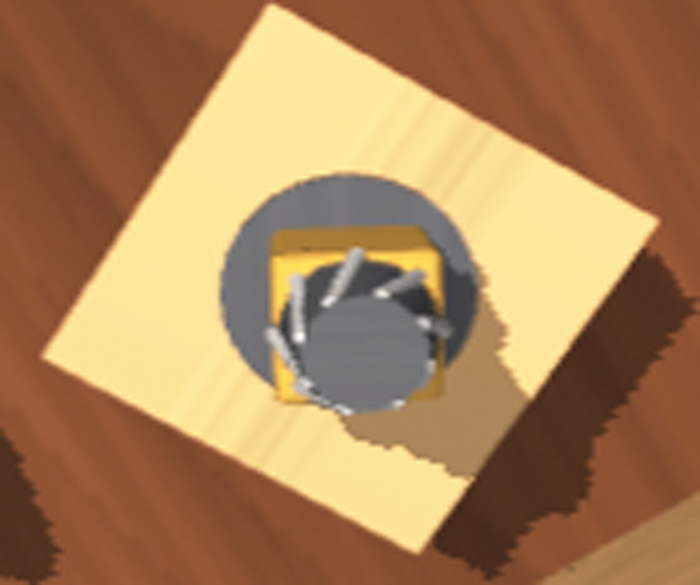

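```bash
python3 - <<'E'
from h import *
P=cloud(load('top')); m=P[325:350,482:512].reshape(-1,3); m=m[m[:,2]>.01]; print('small',m.mean(0),m.min(0),m.max(0))
P=cloud(load('scene')); m=P[278:318,78:108].reshape(-1,3); m=m[m[:,2]>.01]; print('small',m.mean(0),m.min(0),m.max(0))
P=cloud(load('top')); m=P[195:228,495:535].reshape(-1,3); m=m[m[:,2]>.01]; print('orange',m.mean(0),m.min(0),m.max(0))
mv([.5265,-.3177,.25],63.5)
mv([.5265,-.3177,.093],63.5)
E
```

```text
small [ 0.42047208 -0.29448388  0.07097509] [ 0.4019023  -0.31614669  0.03999368] [ 0.50045074 -0.02485437  0.9084892 ]
small [ 0.42935387 -0.30142418  0.07322065] [ 0.40406589 -0.32863501  0.01150726] [ 0.99340356 -0.28335188  0.90078124]
orange [ 0.64055101 -0.33419746  0.09405542] [ 0.50045074 -0.40402478  0.01017012] [ 0.6849178  -0.02485437  0.9084892 ]
rot [-0.03  0.01 -2.06] shift [ 0.0228  0.0146 -0.0063] dist 0.028
rot [-0.03  0.01 -2.06] shift [0.0228 0.0147 0.1507] dist 0.153
```

Call:
send_rows(series=[[0,0,-2,0.0228,0.0147,0.0,1],[0,0,-2,0.0228,0.0147,0.05,1],[0,0,-2,0.0228,0.0147,0.1,1],[0,0,-2,0.0228,0.0147,0.12,1],[0,0,-2,0.0228,0.0147,0.12,1]])

```text
time_s: 1.75
ee_pos: [0.5252, -0.3174, 0.1209]
eef_rot: [-3.136, -0.001, 1.106]
force: [-0.4, -0.2, 0.6]
grip_width: 0.0936
```

```bash
python3 - <<'E'
from b import *
st(); mv([.5265,-.3177,.093],63.5)
burr(cam('wrist','w2.png'),.064,(.526,-.3177))
E
```

```text
t 1.75 p [ 0.5252 -0.3174  0.1209] r [-1.7969e+02 -4.0000e-02  6.3380e+01] F [-0.4 -0.2  0.6] M [-0.05 -0.08 -0.05] w 0.0936 q [-0.6   0.54  1.43 -0.    1.17 -0.14]
rot [-0.31 -0.04 -0.12] shift [0.0003 0.0015 0.0279] dist 0.028
collartop 1668 rect [ 0.526  -0.3142] [0.0399 0.0478] 62.6 circ 0.5242 -0.3178 0.0241 z 0.0703 0.0715
hubtop 581 rect [ 0.5244 -0.3175] [0.028  0.0277] 63.7 circ 0.5242 -0.3177 0.0189 z 0.1097 0.1115
hub 931 rect [ 0.5308 -0.3072] [0.0195 0.0408] 47.3 circ 0.5243 -0.3143 0.0205 z 0.0908 0.107
conetop 1693 rect [ 0.5243 -0.3174] [0.0208 0.0206] 64.7 circ 0.5244 -0.3174 0.0111 z 0.1342 0.1365
```

View pics/w2.png

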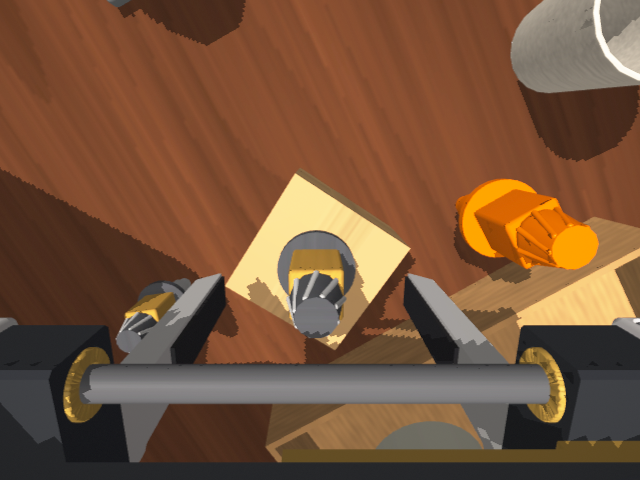

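The wrist view shows the burr centred between the fingers, with its hub at (316,265) square to them, so I'll descend and grip.

Call:
send_rows(series=[[0,0,0,0,0,0.0277,1],[0,0,0,0,0,0.0277,0.2],[0,0,0,0,0,0.0277,-0.3],[0,0,0,0,0,0.0277,-1],[0,0,0,0,0,0.0277,-1],[0,0,0,0,0,0.0277,-1],[0,0,0,0,0,0.0277,-1],[0,0,0,0,0,0.0277,-1]], force=45)

```text
time_s: 2.6
ee_pos: [0.5274, -0.3171, 0.0964]
eef_rot: [3.141, -0.0, 1.108]
force: [0.6, 0.2, -0.7]
grip_width: 0.041
```

```bash
python3 - <<'E'
from b import *
st()
burr(cam('wrist','w3.png'),.064,(.526,-.3177))
E
```

```text
t 2.6 p [ 0.5274 -0.3171  0.0964] r [179.99  -0.    63.49] F [ 0.6  0.2 -0.7] M [-0.04  0.    0.02] w 0.041 q [-0.6   0.57  1.45  0.    1.12 -0.14]
collartop 1873 rect [ 0.5264 -0.3143] [0.0397 0.0448] 62.1 circ 0.5244 -0.3178 0.0243 z 0.0703 0.0715
hubtop 993 rect [ 0.5255 -0.3172] [0.0276 0.0565] 59.8 circ 0.5304 -0.3089 0.0284 z 0.1097 0.1115
hub 2603 rect [ 0.5271 -0.3136] [0.0308 0.0564] 55.1 circ 0.5302 -0.3092 0.0286 z 0.0924 0.107
conetop 2532 rect [ 0.5265 -0.3168] [0.0189 0.0569] 63.7 circ 0.5302 -0.3093 0.0286 z 0.1341 0.137
```

View pics/w3.png

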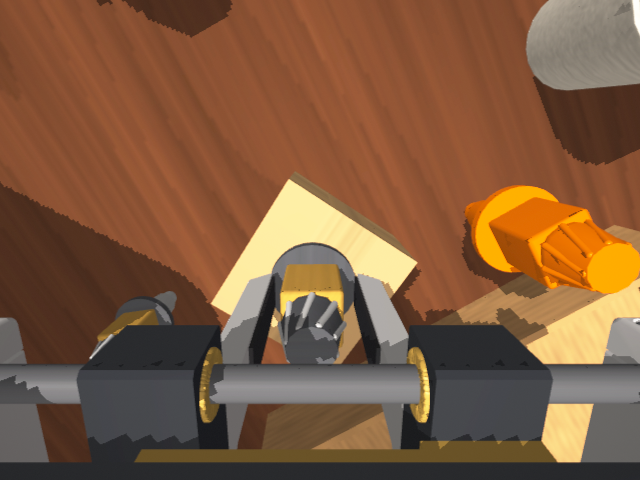

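Call:
send_rows(series=[[0,0,0,0,0,0.004,-0.5],[0,0,0,0,0,0.004,-1],[0,0,0,0,0,0.004,-1],[0,0,0,0,0,0.004,-1],[0,0,0,0,0,0.004,-1],[0,0,0,0,0,0.004,-1]], force=45)

```text
time_s: 3.25
ee_pos: [0.5272, -0.317, 0.0919]
eef_rot: [-3.141, -0.0, 1.108]
force: [0.3, -0.5, -4.3]
grip_width: 0.0278
```

```bash
python3 - <<'E'
from b import *
st()
burr(cam('wrist','w4.png'),.064,(.526,-.3177),.018)
E
```

```text
t 3.25 p [ 0.5272 -0.317   0.0919] r [-1.7996e+02 -1.0000e-02  6.3490e+01] F [ 0.3 -0.5 -4.3] M [-0.01 -0.02  0.02] w 0.0278 q [-0.6   0.57  1.45 -0.    1.12 -0.14]
collartop 374 rect [ 0.5312 -0.3062] [0.0107 0.0316] 62.9 circ 0.5293 -0.3099 0.016 z 0.0703 0.0715
hubtop 857 rect [ 0.5256 -0.3159] [0.0259 0.031 ] 58.0 circ 0.5261 -0.3174 0.0179 z 0.1098 0.1115
hub 1506 rect [ 0.5309 -0.3071] [0.0084 0.0316] 63.8 circ 0.5296 -0.3099 0.0159 z 0.0915 0.107
conetop 1993 rect [ 0.527 -0.315] [0.015  0.0316] 63.2 circ 0.5274 -0.3145 0.0166 z 0.1341 0.137
```

Call:
send_rows(series=[[0,0,0,0,0,-0.03,-1],[0,0,0,0,0,-0.08,-1],[0,0,0,0,0,-0.12,-1],[0,0,0,0,0,-0.125,-1],[0,0,0,0,0,-0.125,-1]])

```text
time_s: 3.8
ee_pos: [0.5274, -0.3172, 0.2175]
eef_rot: [3.141, 0.0, 1.108]
force: [-0.0, 0.5, -4.4]
grip_width: 0.0278
```

```bash
python3 - <<'E'
from b import *
o=st(); R=Ro.from_euler('xyz',o['eef_rot'])
c=cam('wrist','w5.png')
burr(c,o['ee_pos'][2]-.028,o['ee_pos'][:2],.018)
mv([.494,-.132,.215],63.5)
P=cloud(c); T=R.inv().apply((P-o['ee_pos']).reshape(-1,3)).reshape(P.shape); np.save('T.npy',T)
for nm,z0,z1 in (('cone top',-.0435,-.0395),('hub face',-.016,.02),('collar top',.0205,.0235)):
    m=(c['z_map']>0)&(abs(T[...,1])<.0135)&(abs(T[...,0])<.03)&(T[...,2]>z0)&(T[...,2]<z1)
    Q=T[m]; 
    if len(Q): print(nm,len(Q),'x',Q[:,0].min(),np.median(Q[:,0]),Q[:,0].max(),'y',Q[:,1].min(),Q[:,1].max(),'z',Q[:,2].mean())
E
```

```text
t 3.8 p [ 0.5274 -0.3172  0.2175] r [1.7994e+02 1.0000e-02 6.3490e+01] F [-0.   0.5 -4.4] M [-0.08 -0.03  0.04] w 0.0278 q [-0.6   0.45  1.33  0.    1.36 -0.14]
collartop 476 rect [ 0.5326 -0.3063] [0.0117 0.0327] 63.4 circ 0.5305 -0.3107 0.0165 z 0.196 0.197
hubtop 874 rect [ 0.53   -0.3142] [0.0235 0.0345] 38.4 circ 0.5274 -0.317 0.018 z 0.2354 0.237
hub 1587 rect [ 0.5314 -0.3082] [0.0065 0.0326] 63.9 circ 0.5305 -0.3102 0.0163 z 0.217 0.2325
conetop 2038 rect [ 0.5279 -0.3155] [0.0149 0.0327] 63.9 circ 0.5284 -0.3149 0.0171 z 0.2597 0.2625
rot [-0.1  -0.02 -0.01] shift [ 0.1507 -0.112   0.001 ] dist 0.188
cone top 1751 x -0.005848470644039842 0.0017570826917384624 0.009194336040824798 y -0.012022171691899678 0.013466206441357287 z -0.04216318619597157
hub face 1475 x 0.006655767976450812 0.011904778745297367 0.021186449713881533 y -0.01348271602724509 0.013488153308668717 z -0.00016074569468652
collar top 879 x 0.00797904004980672 0.016014049669103296 0.02200559591082428 y -0.0133069660321391 0.013476952412357582 z 0.021565801159976913
```

View pics/w5.png

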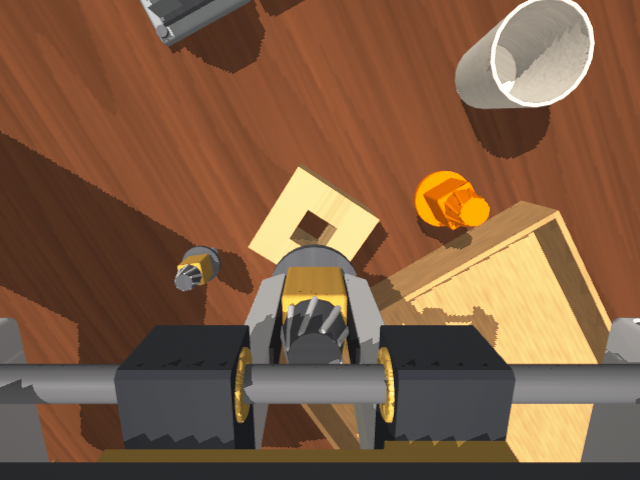

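```bash
python3 - <<'E'
from b import *
o=st(); p=o['ee_pos']
for n in('top','scene'):
    c=cam(n,n+'5.png'); print(n); burr(c,p[2]-.028,p[:2],.03)
    P=cloud(c); print(proj(c,p+[0,0,.042]))
T=np.load('T.npy')
# collar front arc circle fit
m=(T[...,2]>.0195)&(T[...,2]<.0245)&(abs(T[...,1])<.02)&(T[...,0]>.012)&(T[...,0]<.03)
Q=T[m]
ys=np.arange(-.008,.0081,.001)
xs=[Q[abs(Q[:,1]-y)<.0008][:,0].max() for y in ys]; print(np.round(xs,4))
# x^2.. fit x = xc+sqrt(r^2-(y-yc)^2)
from scipy.optimize import least_squares
r=least_squares(lambda a:a[0]+np.sqrt(.024**2-(ys-a[1])**2)-xs,[0,0]); print(r.x,np.abs(r.fun).max())
E
```

```text
t 3.85 p [ 0.5269 -0.3169  0.2158] r [-1.799e+02 -2.000e-02  6.349e+01] F [-0.2 -0.  -4.5] M [ 0.05 -0.02  0.03] w 0.0278 q [-0.6   0.45  1.33  0.    1.36 -0.14]
top
collartop 133 rect [ 0.5357 -0.3031] [0.0165 0.0456] 67.2 circ 0.5325 -0.3108 0.0229 z 0.1936 0.1953
hubtop 60 rect [ 0.5313 -0.3086] [0.0109 0.0471] 67.2 circ 0.5305 -0.3105 0.0238 z 0.233 0.2352
hub 310 rect [ 0.5316 -0.3062] [0.0215 0.0538] 81.3 circ 0.5301 -0.3161 0.027 z 0.2147 0.2307
conetop 35 rect [ 0.5423 -0.3202] [0.0139 0.0252] 63.2 circ 0.5426 -0.3195 0.0141 z 0.2575 0.2602
(np.float64(551.3952933114754), np.float64(271.2791501335509))
scene
collartop 113 rect [ 0.5372 -0.308 ] [0.0213 0.0481] 45.6 circ 0.5298 -0.3156 0.0241 z 0.1934 0.1949
hubtop 35 rect [ 0.5398 -0.3108] [0.0049 0.0244] 56.5 circ 0.5401 -0.3103 0.0123 z 0.2331 0.2352
hub 188 rect [ 0.5322 -0.3064] [0.005  0.0453] 62.3 circ 0.5314 -0.3079 0.0228 z 0.2129 0.2307
conetop 0
(np.float64(73.9409786627443), np.float64(287.68555629343496))
[0.0211 0.0215 0.0215 0.022  0.022  0.022  0.022  0.022  0.022  0.022
 0.0216 0.0219 0.0215 0.0215 0.0209 0.0204 0.0204]
[-0.00190586 -0.00128608] 0.0002577021626169497
```

Call:
send_rows(series=[[0,0,0,0.05,-0.035,0.0,-1],[0,0,0,0.1,-0.07,0.0,-1],[0,0,0,0.14,-0.1,0.0,-1],[0,0,0,0.151,-0.112,0.0,-1],[0,0,0,0.151,-0.112,0.0,-1],[0,0,0,0.151,-0.112,0.0,-1]])

```text
time_s: 4.55
ee_pos: [0.4943, -0.1315, 0.2163]
eef_rot: [-3.14, 0.0, 1.109]
force: [0.2, -1.2, -4.6]
grip_width: 0.0277
```

```bash
cat >> h.py <<'E'
# fixed wrist extrinsic (camera in nominal tool frame)
_zt=np.array([-.25385,0,.96724]); _zt/=np.linalg.norm(_zt)
def tcloud(c):
    "wrist cloud in tool frame by nominal constant extrinsic: cam x = tool y? derived from data"
    f=240/np.tan(np.radians(float(c['fov_y']))/2)
    v,u=np.mgrid[0:480,0:640]; z=c['z_map']
    P=np.stack([(u-c['cx'])/f*z,(v-c['cy'])/f*z,z],-1)
    return P@EX[0]+EX[1]
try:
    EX=(np.load('exR.npy'),np.load('ext.npy'))
except Exception: pass
E
python3 - <<'E'
from h import *
Rs=[];ts=[]
for k in range(1):
    c=cam('wrist','w6.png'); o=ctrl.get_obs(); R0=Ro.from_euler('xyz',o['eef_rot']).as_matrix()
    M=np.array(c['R'])@R0; t=R0.T@(-np.array(c['R']).T@c['t']-o['ee_pos'])
    print(M.round(4),t.round(4)); st()
cc=cam('wrist'); o=st(); print((R0.T@(-np.array(cc['R']).T@cc['t']-o['ee_pos'])).round(4))
# fixed from t=0 frame
np.save('exR.npy',M); np.save('ext.npy',np.array([.0715,-.0004,-.1605]))
E
```

```text
[[ 2.000e-03  1.000e+00  7.000e-04]
 [-9.673e-01  2.100e-03 -2.537e-01]
 [-2.537e-01 -2.000e-04  9.673e-01]] [ 0.073  -0.0021 -0.1605]
t 4.6 p [ 0.4944 -0.1322  0.2163] r [-1.7993e+02  2.0000e-02  6.3500e+01] F [-0.1 -0.8 -3.9] M [-0.04 -0.05 -0.03] w 0.0274 q [-0.33  0.22  1.64 -0.    1.28  0.13]
t 4.65 p [ 0.4945 -0.1327  0.2164] r [-1.7993e+02  2.0000e-02  6.3460e+01] F [-0.2 -0.5 -4. ] M [-0.05 -0.14  0.04] w 0.0277 q [-0.33  0.22  1.64 -0.    1.28  0.13]
[ 0.0727 -0.0018 -0.1606]
```

View pics/w6.png

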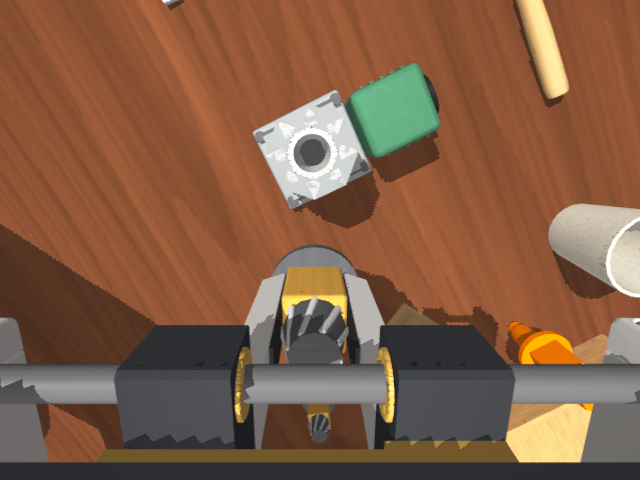

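```bash
cat >> b.py <<'E'
from scipy.optimize import least_squares
def bore(T,uv,zr=None):
    """T tool-frame cloud, uv approx pixel; returns bore centre in tool frame"""
    v,u=np.mgrid[0:480,0:640]
    near=np.hypot(u-uv[0],v-uv[1])<uv[2]
    z=T[...,2]
    zp=np.median(z[near]) if zr is None else zr
    rim=near&(abs(z-zp)<.0015); zp=z[rim].mean()
    # plane fit
    A=np.c_[T[rim][:,:2],np.ones(rim.sum())]; co=np.linalg.lstsq(A,T[rim][:,2],rcond=None)[0]
    hole=near&(z>co[0]*T[...,0]+co[1]*T[...,1]+co[2]+.0015)
    n,lab,stt,cen=cv2.connectedComponentsWithStats(hole.astype(np.uint8)); k=lab[int(uv[1]),int(uv[0])]
    hm=(lab==k).astype(np.uint8)
    cnt=max(cv2.findContours(hm,0,cv2.CHAIN_APPROX_NONE)[0],key=cv2.contourArea)[:,0,:]
    return zp,co,cnt,hm.sum()
def rays(c,cnt,zp,ex):
    f=240/np.tan(np.radians(float(c['fov_y']))/2)
    d=np.c_[(cnt[:,0]-c['cx'])/f,(cnt[:,1]-c['cy'])/f,np.ones(len(cnt))]@ex[0]
    s=(zp-ex[1][2])/d[:,2]; return ex[1]+d*s[:,None]
def circ(Q):
    r=least_squares(lambda a:np.hypot(Q[:,0]-a[0],Q[:,1]-a[1])-a[2],[*Q[:,:2].mean(0),.0125],loss='soft_l1',f_scale=.0005); return r.x,np.sqrt((r.fun**2).mean())
def collar(T,z0=.0195,z1=.0245):
    m=(T[...,2]>z0)&(T[...,2]<z1)&(abs(T[...,1])<.02)&(T[...,0]>.010)&(T[...,0]<.03)
    Q=T[m]; ys=np.arange(-.011,.0111,.001)
    xs=np.array([Q[abs(Q[:,1]-y)<.0008][:,0].max() for y in ys])
    r=least_squares(lambda a:a[0]+np.sqrt(a[2]**2-(ys-a[1])**2)-xs,[0,0,.024]); r2=least_squares(lambda a:a[0]+np.sqrt(.024**2-(ys-a[1])**2)-xs,[0,0])
    print('collar',r.x.round(4),r2.x.round(4),np.abs(r2.fun).max().round(4),'ztop',np.median(Q[Q[:,0]>.014][:,2]).round(4))
E
python3 - <<'E'
from b import *
import h
c=load('wrist'); T=tcloud(c)
collar(T)
zp,co,cnt,n=bore(T,(313,152,26)); Q=rays(c,cnt,zp,h.EX); print(zp,co,n,circ(Q))
# hub
m=(abs(T[...,1])<.012)&(T[...,2]>-.01)&(T[...,2]<.018)&(abs(T[...,0])<.03); print('hub face x',np.median(T[m][:,0]))
# hub side edges from colour (brass) 
p=c['pixels'].astype(int); br=(p[...,0]>p[...,2]+60); rows=[280,285,290]
for r in rows:
    us=[u for u in range(270,360) if br[r,u] and abs(T[r,u,0])<.03]; print(r,us[0],us[-1],T[r,us[0],1].round(4),T[r,us[-1],1].round(4))
E
```

```text
collar [-0.0044 -0.0003  0.0256] [-0.0027 -0.0002] 0.0003 ztop 0.0216
0.12526900825454723 [0.00080367 0.01164001 0.12524384] 1001 (array([ 0.06715789, -0.00273851,  0.01303139]), np.float64(0.00022767692577691445))
hub face x 0.011035123512704602
280 285 343 -0.0151 0.0133
285 284 344 -0.0149 0.0132
290 283 345 -0.015 0.0131
```

Call:
send_rows(series=[[0,0,0,0.04,-0.001,0.0,-1],[0,0,0,0.07,-0.002,0.0,-1],[0,0,0,0.07,-0.002,0.018,-1],[0,0,0,0.07,-0.002,0.018,-1],[0,0,0,0.07,-0.002,0.018,-1]])

```text
time_s: 5.15
ee_pos: [0.5239, -0.0694, 0.1989]
eef_rot: [-3.14, 0.0, 1.107]
force: [0.4, -0.9, -3.3]
grip_width: 0.0278
```

```bash
python3 - <<'E'
from b import *
st()
for n in('top','scene'): cam(n)
a=load('top')['pixels'][200:330,310:420,::-1]; b=load('scene')['pixels'][190:320,190:300,::-1]
cv2.imwrite('pics/z7.png',np.hstack([cv2.resize(i,(390,460),interpolation=cv2.INTER_CUBIC) for i in(a,b)])); st()
E
```

```text
t 5.15 p [ 0.5239 -0.0694  0.1989] r [-1.7993e+02  2.0000e-02  6.3420e+01] F [ 0.4 -0.9 -3.3] M [-0.07 -0.08  0.  ] w 0.0278 q [-0.2   0.28  1.61 -0.    1.25  0.26]
t 5.25 p [ 0.5241 -0.0694  0.1997] r [179.97  -0.    63.41] F [ 0.2 -0.5 -4.6] M [ 0.01 -0.06  0.03] w 0.0278 q [-0.2   0.27  1.61 -0.    1.25  0.26]
```

View pics/z7.png

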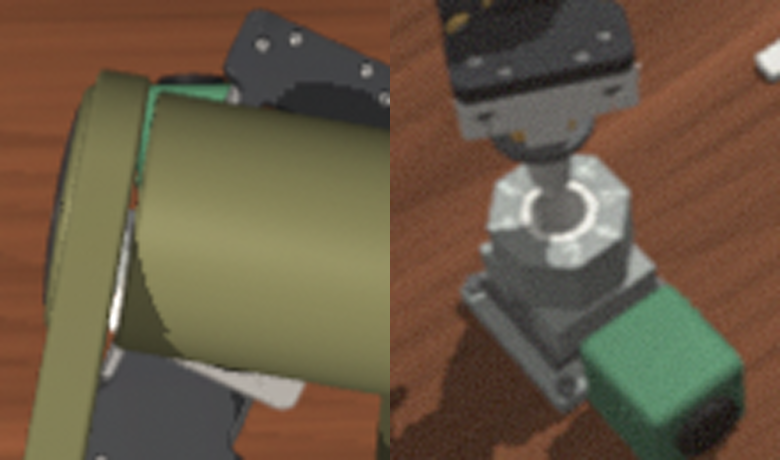

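```bash
python3 - <<'E'
from b import *
c=load('scene'); P=cloud(c); 
ex=(np.array(c['R']), -np.array(c['R']).T@c['t'])
# ring (white) pixel in z plane
z=P[...,2]
v,u=np.mgrid[0:480,0:640]
box=(u>215)&(u<275)&(v>215)&(v<300)
rim=box&(abs(z-.0975)<.003)
# use -z trick for bore()
T=P.copy(); T[...,2]*=-1
c0=np.load('pics/last_scene.npz')
zp=z[rim].mean(); print('rim z',zp)
# shank: points with z between rim+.005 and collar
p=ctrl.get_obs()['ee_pos']
for z0,z1 in((.115,.125),(.125,.14),(.14,.155),(.155,.168)):
    m=box&(z>z0)&(z<z1)|((u>205)&(u<275)&(v>190)&(v<300)&(z>z0)&(z<z1)); Q=P[m]
    if m.sum()>3: 
        d=Q@np.array([.658,.753,0])/np.hypot(.658,.753); print(z0,m.sum(),'lateral mid',(d.min()+d.max())/2,d.max()-d.min())
n=np.hypot(.658,.753)
print('tcp lateral',(p[:2]@[.658,.753])/n)
Q=P[rim]; d=Q@np.array([.658,.753,0])/n; e=Q@np.array([-.753,.658,0])/n; print('rim lateral',(d.min()+d.max())/2,d.max()-d.min(),(e.min()+e.max())/2,e.max()-e.min())
E
python3 - <<'E'
from b import *
# bore from t=0 top & scene pictures
import os
for n,uv in(('scene',(237,248,13)),('top',(367,281,13))):
    im=cv2.imread('pics/%s0.png'%n); np.set_printoptions(linewidth=200)
    c=load(n); g=im.astype(int).sum(2)//3
    print(n); print(g[uv[1]-9:uv[1]+10,uv[0]-11:uv[0]+12])
E
```

```text
rim z 0.0974969340137207
0.115 16 lateral mid 0.2923780795074007 0.013368084204096464
0.125 38 lateral mid 0.2929271671866229 0.018146707284424468
0.14 45 lateral mid 0.2931231115206199 0.020008215409124286
tcp lateral 0.29259369535273066
rim lateral 0.29230054985021714 0.06524315953070597 -0.44169311904307373 0.06679714482365001
scene
[[168 172 170 166 175 186 201 193 180 171 164 161 158 160 158 169 177 184 192 191 195 193 171]
 [165 168 170 166 164 174 173 156 143 157 166 166 169 165 146 153 160 170 173 175 182 178 170]
 [168 166 167 165 163 157 166 175 187 211 226 224 222 213 186 199 189 173 166 163 166 168 170]
 [170 166 165 158 156 166 191 212 219 222 209 203 203 198 207 226 230 229 201 170 162 163 168]
 [175 169 157 167 183 212 216 191 160 145 131 124 126 130 147 177 206 229 226 196 169 163 166]
 [188 178 179 205 219 208 168 127 101  95  91  94  98  99 104 121 139 180 218 230 202 174 175]
 [171 181 210 227 210 166 111  89  88  91  94 103  98 103 101 107 109 134 187 228 234 206 173]
 [167 187 217 216 168 114  94  92  91  92  92  95 104 106 106 111 109 115 158 213 236 225 195]
 [
[... 2153 characters left out ...]
5 109 141 145 198 234 235 183 174]
 [230 221 240 192 103  67  65  64  64  64  64  64  63  64  67 122 138 138 222 226 226 187 176]
 [206 173 237 237 141  69  63  64  64  63  64  63  64  65  74 121 133 189 233 236 230 201 181]
 [192 169 189 239 213 118  69  65  64  63  63  63  64  72 104 121 165 227 239 236 209 197 182]
 [185 177 155 237 241 209 138  85  80  87  86  85  79  96 110 159 222 238 236 210 182 204 185]
 [191 182 173 224 231 238 232 202 137  94  85  85 115 155 213 230 239 236 210 183 178 197 193]
 [183 180 179 191 199 240 245 240 231 226 224 224 226 230 239 241 237 211 183 178 178 182 183]
 [179 179 179 179 181 198 227 242 244 244 243 243 243 243 217 231 212 183 178 179 178 178 177]]
```

Call:
send_rows(series=[[0,0,0,0,0,0.012,-1],[0,0,0,0,0,0.022,-1],[0,0,0,0,0,0.03,-1],[0,0,0,0,0,0.036,-1],[0,0,0,0,0,0.042,-1],[0,0,0,0,0,0.042,-1]])

```text
time_s: 5.85
ee_pos: [0.5237, -0.0684, 0.1563]
eef_rot: [-3.14, 0.0, 1.108]
force: [-0.1, 0.1, -3.6]
grip_width: 0.0271
```

```bash
python3 - <<'E'
from b import *
st()
c=cam('scene'); cam('wrist','w8.png'); st()
b=c['pixels'][190:320,190:300,::-1]
cv2.imwrite('pics/z8.png',cv2.resize(b,None,fx=4,fy=4,interpolation=cv2.INTER_CUBIC)); st()
E
```

```text
t 5.85 p [ 0.5237 -0.0684  0.1563] r [-1.7993e+02  2.0000e-02  6.3490e+01] F [-0.1  0.1 -3.6] M [ 0.01 -0.04  0.01] w 0.0271 q [-0.2   0.32  1.66  0.    1.16  0.26]
t 5.95 p [ 0.5241 -0.0685  0.1573] r [179.99  -0.    63.49] F [-0.1 -1.1 -2.8] M [ 0.03 -0.11 -0.01] w 0.0278 q [-0.2   0.32  1.66  0.    1.16  0.26]
t 5.95 p [ 0.5241 -0.0685  0.1573] r [179.99  -0.    63.49] F [-0.1 -1.1 -2.8] M [ 0.03 -0.11 -0.01] w 0.0278 q [-0.2   0.32  1.66  0.    1.16  0.26]
```

View pics/z8.png

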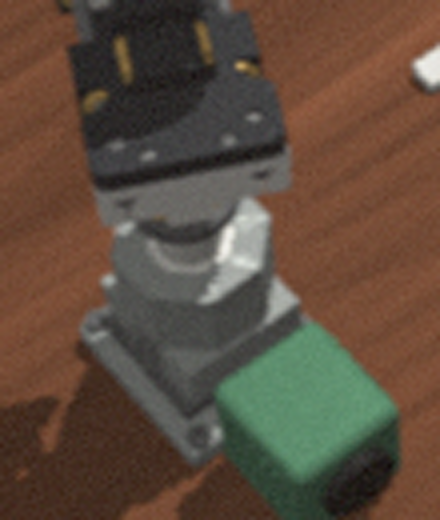

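View pics/w8.png

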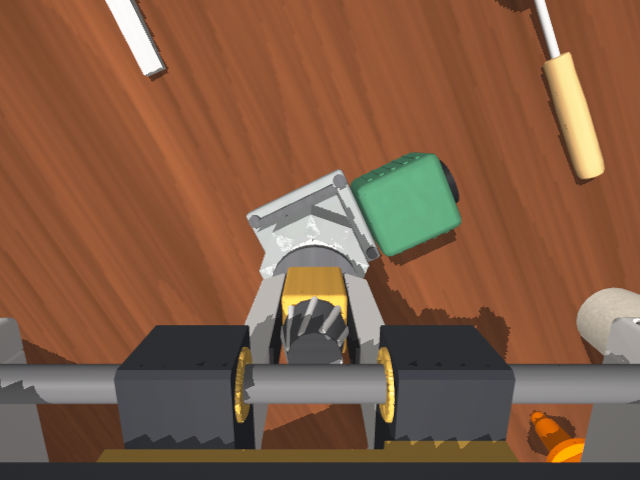

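The burr's shank is in the bore with no side force: in the wrist view the collar, at (315,255), hides the bore. Lowering on gently.

Call:
send_rows(series=[[0,0,0,0,0,0.006,-1],[0,0,0,0,0,0.01,-1],[0,0,0,0,0,0.014,-1],[0,0,0,0,0,0.017,-1],[0,0,0,0,0,0.017,-1]])

```text
time_s: 6.45
ee_pos: [0.5238, -0.0685, 0.1397]
eef_rot: [-3.141, 0.0, 1.108]
force: [-0.7, 0.2, -4.9]
grip_width: 0.0278
```

```bash
python3 - <<'E'
from b import *
st()
E
```

```text
t 6.45 p [ 0.5238 -0.0685  0.1397] r [-1.7996e+02  1.0000e-02  6.3490e+01] F [-0.7  0.2 -4.9] M [-0.01 -0.06  0.  ] w 0.0278 q [-0.2   0.34  1.68 -0.    1.13  0.26]
```

Call:
send_rows(series=[[0,0,0,0,0,0.002,-1],[0,0,0,0,0,0.004,-1],[0,0,0,0,0,0.004,-1],[0,0,0,0,0,0.004,-1]])

```text
time_s: 6.85
ee_pos: [0.524, -0.0685, 0.1362]
eef_rot: [-3.142, 0.0, 1.108]
force: [-0.1, -0.2, -4.0]
grip_width: 0.0276
```

Call:
send_rows(series=[[0,0,0,0,0,0.001,-1],[0,0,0,0,0,0.002,-1],[0,0,0,0,0,0.002,-1]])

```text
time_s: 7.15
ee_pos: [0.5239, -0.0685, 0.134]
eef_rot: [-3.141, 0.0, 1.108]
force: [-1.3, 1.3, -3.7]
grip_width: 0.0277
```

Call:
send_rows(series=[[0,0,0,0,0,0.001,-1],[0,0,0,0,0,0.001,-1],[0,0,0,0,0,0.001,-1]])

```text
time_s: 7.45
ee_pos: [0.5238, -0.0684, 0.1331]
eef_rot: [-3.141, 0.0, 1.108]
force: [-2.8, 1.5, -3.5]
grip_width: 0.0277
```

Call:
send_rows(series=[[0,0,0,0,-0.0006,0,-1],[0,0,0,0,-0.0006,0,-1],[0,0,0,0,-0.0006,0,-1]])

```text
time_s: 7.75
ee_pos: [0.5236, -0.0683, 0.1333]
eef_rot: [3.141, -0.0, 1.108]
force: [0.9, 0.6, -4.5]
grip_width: 0.0278
```

Call:
send_rows(series=[[0,0,0,0,-0.0001,0.001,-1],[0,0,0,0,-0.0001,0.001,-1],[0,0,0,0,-0.0001,0.001,-1]])

```text
time_s: 8.05
ee_pos: [0.5234, -0.0682, 0.1322]
eef_rot: [3.141, 0.0, 1.108]
force: [0.2, -0.4, -3.9]
grip_width: 0.0279
```

Call:
send_rows(series=[[0,0,0,0,0,0.001,-1],[0,0,0,0,0,0.001,-1],[0,0,0,0,0,0.001,-1]])

```text
time_s: 8.35
ee_pos: [0.5234, -0.0683, 0.1312]
eef_rot: [3.141, 0.0, 1.108]
force: [0.7, -1.4, -4.2]
grip_width: 0.0278
```

Call:
send_rows(series=[[0,0,0,0,0,0.001,-1],[0,0,0,0,0,0.001,-1],[0,0,0,0,0,0.001,-1]])

```text
time_s: 8.65
ee_pos: [0.5234, -0.0683, 0.1302]
eef_rot: [3.141, 0.0, 1.108]
force: [0.2, -3.0, -3.1]
grip_width: 0.0281
```

```bash
python3 - <<'E'
from b import *
for n,uv in(('scene',(237,248,14)),('top',(367,281,13))):
    im=cv2.imread('pics/%s0.png'%n); c=load(n); ex=(np.array(c['R']), -np.array(c['R']).T@c['t'])
    g=im.astype(np.float32).mean(2); S=4
    # inner edge of white ring: radial search for peak gradient
    pts=[]
    for a in np.radians(np.arange(0,360,6)):
        r=np.arange(3,12,.25); mx=(uv[0]+r*np.cos(a)).astype(np.float32); my=(uv[1]+r*np.sin(a)).astype(np.float32)
        pr=cv2.remap(g,mx[None],my[None],cv2.INTER_LINEAR)[0]; k=np.argmax(pr>190) 
        if pr.max()>190: pts.append((mx[k],my[k]))
    Q=rays(c,np.array(pts),.098,ex); print(n,circ(Q))
o=st(); print(o['ee_pos'])
E
```

```text
scene (array([ 0.52490432, -0.06938523,  0.01438844]), np.float64(0.000242427799817446))
top (array([ 0.52568942, -0.06977749,  0.01418216]), np.float64(0.00018898863474821898))
t 8.65 p [ 0.5234 -0.0683  0.1302] r [1.7999e+02 1.0000e-02 6.3490e+01] F [ 0.2 -3.  -3.1] M [-0.58 -0.22 -0.04] w 0.0281 q [-0.2   0.35  1.69 -0.    1.1   0.26]
[ 0.5234125  -0.06828373  0.13022847]
```

Call:
send_rows(series=[[0,0,4,-0.0003,0.0002,0,-1],[0,0,8,-0.0003,0.0003,0,-1],[0,0,12,-0.0003,0.0005,0,-1],[0,0,12,-0.0003,0.0005,0,-1]])

```text
time_s: 9.05
ee_pos: [0.5236, -0.0685, 0.1302]
eef_rot: [-3.141, -0.0, 0.898]
force: [0.4, -0.3, -4.5]
grip_width: 0.0278
```

Call:
send_rows(series=[[0,0,-8,0,-0.0002,0.0004,-1],[0,0,-16,0,-0.0004,0.0008,-1],[0,0,-24,0,-0.0006,0.001,-1],[0,0,-24,0,-0.0006,0.001,-1]])

```text
time_s: 9.45
ee_pos: [0.5233, -0.0683, 0.1293]
eef_rot: [3.141, 0.0, 1.322]
force: [0.1, -0.3, -3.1]
grip_width: 0.0278
```

Call:
send_rows(series=[[0,0,8,0,0.0002,0.0004,-1],[0,0,16,0,0.0004,0.0008,-1],[0,0,24,0,0.0006,0.001,-1],[0,0,24,0,0.0006,0.001,-1]])

```text
time_s: 9.85
ee_pos: [0.5237, -0.0685, 0.1283]
eef_rot: [-3.141, 0.0, 0.894]
force: [-2.0, -1.2, -0.9]
grip_width: 0.0279
```

Call:
send_rows(series=[[0,0,-8,-0.0002,-0.0002,0.0003,-1],[0,0,-16,-0.0002,-0.0004,0.0006,-1],[0,0,-24,-0.0002,-0.0006,0.0009,-1],[0,0,-32,-0.0002,-0.0008,0.0012,-1],[0,0,-35,-0.0002,-0.0008,0.0012,-1]])

```text
time_s: 10.35
ee_pos: [0.5231, -0.0682, 0.1273]
eef_rot: [3.141, 0.0, 1.517]
force: [-2.6, -2.4, 0.8]
grip_width: 0.0279
```

```bash
python3 - <<'E'
from b import *
st()
E
```

```text
t 10.35 p [ 0.5231 -0.0682  0.1273] r [1.7999e+02 1.0000e-02 8.6940e+01] F [-2.6 -2.4  0.8] M [-0.43  0.36 -0.19] w 0.0279 q [-0.2   0.35  1.69 -0.    1.1  -0.15]
```

Call:
send_rows(series=[[0,0,8,-0.0003,-0.0001,0.0003,-1],[0,0,16,-0.0003,0.0001,0.0006,-1],[0,0,24,-0.0003,0.0003,0.0009,-1],[0,0,32,-0.0003,0.0005,0.001,-1],[0,0,40,-0.0003,0.0007,0.001,-1],[0,0,46,-0.0003,0.0008,0.001,-1]])

```text
time_s: 10.95
ee_pos: [0.5239, -0.0686, 0.1265]
eef_rot: [3.141, 0.0, 0.704]
force: [-2.9, -2.6, 2.2]
grip_width: 0.0278
```

```bash
python3 - <<'E'
from b import *
st()
E
```

```text
t 10.95 p [ 0.5239 -0.0686  0.1265] r [1.7997e+02 1.0000e-02 4.0350e+01] F [-2.9 -2.6  2.2] M [-0.51  0.62  0.3 ] w 0.0278 q [-0.2   0.36  1.69 -0.    1.1   0.67]
```

Call:
send_rows(series=[[0,0,-8,-0.0005,-0.0002,0.0003,-1],[0,0,-16,-0.0005,-0.0004,0.0006,-1],[0,0,-24,-0.0005,-0.0006,0.0009,-1],[0,0,-32,-0.0004,-0.0008,0.001,-1],[0,0,-40,-0.0003,-0.001,0.001,-1],[0,0,-46,-0.0003,-0.0011,0.001,-1]])

```text
time_s: 11.55
ee_pos: [0.5231, -0.0682, 0.1257]
eef_rot: [3.141, 0.001, 1.517]
force: [-2.6, -3.5, 4.6]
grip_width: 0.0276
```

```bash
python3 - <<'E'
from b import *
st()
E
```

```text
t 11.55 p [ 0.5231 -0.0682  0.1257] r [1.7995e+02 3.0000e-02 8.6940e+01] F [-2.6 -3.5  4.6] M [-0.82  0.61 -0.4 ] w 0.0276 q [-0.2   0.35  1.69 -0.    1.09 -0.15]
```

Call:
send_rows(series=[[0,0,8,-0.0003,-0.0001,0.0003,-1],[0,0,16,-0.0003,0.0001,0.0006,-1],[0,0,24,-0.0003,0.0003,0.0008,-1],[0,0,32,-0.0003,0.0005,0.0008,-1],[0,0,40,-0.0003,0.0007,0.0008,-1],[0,0,46,-0.0003,0.0008,0.0008,-1]])

```text
time_s: 12.15
ee_pos: [0.5238, -0.0685, 0.125]
eef_rot: [3.14, 0.0, 0.705]
force: [-3.4, -4.1, 6.9]
grip_width: 0.0275
```

Call:
send_rows(series=[[0,0,-8,-0.0003,-0.0002,0.0003,-1],[0,0,-16,-0.0003,-0.0004,0.0005,-1],[0,0,-24,-0.0003,-0.0006,0.0006,-1],[0,0,-32,-0.0002,-0.0008,0.0006,-1],[0,0,-40,-0.0001,-0.001,0.0006,-1],[0,0,-46,-0.0001,-0.0011,0.0006,-1]])

```text
time_s: 12.75
ee_pos: [0.5231, -0.0681, 0.1246]
eef_rot: [3.141, 0.001, 1.517]
force: [-4.9, -6.1, 7.0]
grip_width: 0.0277
```

```bash
python3 - <<'E'
from b import *
st()
E
```

```text
t 12.75 p [ 0.5231 -0.0681  0.1246] r [1.7994e+02 6.0000e-02 8.6920e+01] F [-4.9 -6.1  7. ] M [-1.22  0.91 -0.52] w 0.0277 q [-0.2   0.36  1.69 -0.    1.09 -0.14]
```

Call:
send_rows(series=[[0,0,0,-0.0008,-0.0006,0,-1],[0,0,0,-0.0008,-0.0006,0,-1],[0,0,0,-0.0008,-0.0006,0,-1]])

```text
time_s: 13.05
ee_pos: [0.523, -0.0682, 0.1248]
eef_rot: [3.139, 0.0, 1.513]
force: [-0.5, -0.9, 6.2]
grip_width: 0.0278
```

```bash
python3 - <<'E'
from b import *
st(); c=cam('wrist','w9.png'); T=tcloud(c)
st()
E
```

```text
t 13.05 p [ 0.523  -0.0682  0.1248] r [1.7986e+02 2.0000e-02 8.6680e+01] F [-0.5 -0.9  6.2] M [-0.19  0.06  0.5 ] w 0.0278 q [-0.2   0.35  1.7  -0.    1.09 -0.14]
t 13.1 p [ 0.5229 -0.0683  0.1247] r [1.7987e+02 2.0000e-02 8.6690e+01] F [-0.5 -1.   6.3] M [-0.12  0.15  0.51] w 0.0274 q [-0.2   0.35  1.7  -0.    1.09 -0.14]
```

View pics/w9.png

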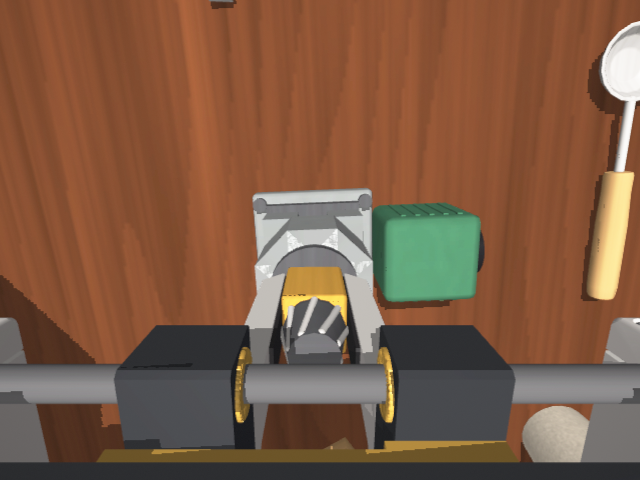

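Call:
send_rows(series=[[0,0,8,0,0.0002,0.0003,-1],[0,0,16,-0.0001,0.0004,0.0006,-1],[0,0,24,-0.0001,0.0006,0.0006,-1],[0,0,32,-0.0002,0.0007,0.0006,-1],[0,0,40,-0.0003,0.0008,0.0006,-1],[0,0,46,-0.0003,0.0009,0.0006,-1]])

```text
time_s: 13.7
ee_pos: [0.5237, -0.0686, 0.1243]
eef_rot: [3.14, -0.001, 0.705]
force: [-1.4, -1.0, 9.3]
grip_width: 0.0276
```

```bash
python3 - <<'E'
from b import *
st()
E
```

```text
t 13.7 p [ 0.5237 -0.0686  0.1243] r [ 1.799e+02 -7.000e-02  4.038e+01] F [-1.4 -1.   9.3] M [-0.17  0.48  0.56] w 0.0276 q [-0.2   0.36  1.69 -0.    1.09  0.67]
```

Call:
send_rows(series=[[0,0,-8,0,-0.0002,0.0001,-1],[0,0,-16,-0.0001,-0.0004,0.0001,-1],[0,0,-24,-0.0001,-0.0006,0.0001,-1],[0,0,-32,-0.0002,-0.0007,0.0001,-1],[0,0,-40,-0.0003,-0.0008,0.0001,-1],[0,0,-46,-0.0003,-0.0009,0.0001,-1]])

```text
time_s: 14.3
ee_pos: [0.523, -0.0682, 0.1242]
eef_rot: [3.139, 0.0, 1.517]
force: [-1.7, -0.8, 8.2]
grip_width: 0.0278
```

```bash
python3 - <<'E'
from b import *
st()
E
```

```text
t 14.3 p [ 0.523  -0.0682  0.1242] r [1.7986e+02 1.0000e-02 8.6920e+01] F [-1.7 -0.8  8.2] M [-0.39  0.44 -0.58] w 0.0278 q [-0.2   0.36  1.7   0.    1.09 -0.15]
```

Call:
send_rows(series=[[0,0,8,0,0.0002,0.0002,-1],[0,0,16,-0.0001,0.0004,0.0003,-1],[0,0,24,-0.0001,0.0006,0.0003,-1],[0,0,24,-0.0001,0.0006,0.0003,-1],[0,0,24,-0.0001,0.0006,0.0003,-1]])

```text
time_s: 14.8
ee_pos: [0.5235, -0.0683, 0.124]
eef_rot: [3.14, -0.001, 1.092]
force: [-2.1, -0.7, 10.0]
grip_width: 0.0277
```

```bash
python3 - <<'E'
from b import *
st(); c=cam('scene'); P=cloud(c); st()
v,u=np.mgrid[0:480,0:640]
w=cam('wrist','w10.png'); T=tcloud(w)
Q=T[(abs(T[...,1])<.03)&(T[...,0]>.0)&(T[...,0]<.06)&(T[...,2]>.018)&(T[...,2]<.034)]
h,e=np.histogram(Q[:,2],bins=np.arange(.018,.034,.001)); print(dict(zip(e.round(3),h)))
st()
E
```

```text
t 14.8 p [ 0.5235 -0.0683  0.124 ] r [ 1.7989e+02 -4.0000e-02  6.2590e+01] F [-2.1 -0.7 10. ] M [-0.29  0.77 -0.48] w 0.0277 q [-0.2   0.36  1.69  0.    1.09  0.28]
t 14.85 p [ 0.5235 -0.0683  0.124 ] r [ 1.7989e+02 -4.0000e-02  6.2610e+01] F [-3.4 -1.1  9.2] M [-0.24  0.76 -0.48] w 0.0278 q [-0.2   0.36  1.69  0.    1.09  0.28]
{np.float64(0.018): np.int64(31), np.float64(0.019): np.int64(18), np.float64(0.02): np.int64(261), np.float64(0.021): np.int64(756), np.float64(0.022): np.int64(280), np.float64(0.023): np.int64(44), np.float64(0.024): np.int64(39), np.float64(0.025): np.int64(56), np.float64(0.026): np.int64(508), np.float64(0.027): np.int64(1339), np.float64(0.028): np.int64(520), np.float64(0.029): np.int64(61), np.float64(0.03): np.int64(36), np.float64(0.031): np.int64(28), np.float64(0.032): np.int64(30), np.float64(0.033): np.int64(29)}
t 14.9 p [ 0.5235 -0.0683  0.124 ] r [ 1.7989e+02 -4.0000e-02  6.2610e+01] F [-2.4 -1.5 10.7] M [-0.26  0.78 -0.45] w 0.028 q [-0.2   0.36  1.69  0.    1.09  0.28]
```

Collar top to rim measures 6.0 mm, which is the collar's thickness, so the burr is home. I'll relax the push and release.

Call:
send_rows(series=[[0,0,0,-0.0002,-0.0002,-0.0008,-1],[0,0,0,-0.0002,-0.0002,-0.0015,-1],[0,0,0,-0.0002,-0.0002,-0.0015,-1]])

```text
time_s: 15.2
ee_pos: [0.5234, -0.0684, 0.1249]
eef_rot: [3.139, -0.001, 1.092]
force: [3.4, -1.1, 3.8]
grip_width: 0.0276
```

```bash
python3 - <<'E'
from b import *
st()
w=cam('wrist','w11.png'); T=tcloud(w)
for a,b in((.019,.024),(.025,.031)):
    Q=T[(abs(T[...,1])<.03)&(T[...,0]>.0)&(T[...,0]<.06)&(T[...,2]>a)&(T[...,2]<b)]; print(np.median(Q[:,2]),len(Q))
E
```

```text
t 15.2 p [ 0.5234 -0.0684  0.1249] r [ 1.7987e+02 -5.0000e-02  6.2560e+01] F [ 3.4 -1.1  3.8] M [-0.32 -0.64 -0.35] w 0.0276 q [-0.2   0.36  1.69  0.    1.09  0.28]
0.02152903776490185 1366
0.027559522598337965 2523
```

Call:
send_rows(series=[[0,0,0,0,0,-0.001,-1],[0,0,0,0,0.0002,-0.001,-1],[0,0,0,0,0.0002,-0.001,0],[0,0,0,0,0.0002,-0.001,0],[0,0,0,0,0.0002,-0.001,0],[0,0,0,0,0.0002,-0.001,0],[0,0,0,0,0.0002,-0.001,0]])

```text
time_s: 15.95
ee_pos: [0.5227, -0.0683, 0.125]
eef_rot: [-3.141, 0.0, 1.091]
force: [0.3, -0.1, -0.1]
grip_width: 0.047
```

```bash
python3 - <<'E'
from b import *
st()
E
```

```text
t 15.95 p [ 0.5227 -0.0683  0.125 ] r [-179.98    0.     62.5 ] F [ 0.3 -0.1 -0.1] M [-0.01 -0.09  0.03] w 0.047 q [-0.2   0.36  1.69  0.    1.09  0.28]
```

Call:
send_rows(series=[[0,0,0,0,0,-0.03,0],[0,0,0,0,0,-0.08,0.3],[0,0,0,0,0,-0.12,0.3],[0,0,0,0,0,-0.13,0.3]])

```text
time_s: 16.35
ee_pos: [0.5238, -0.0685, 0.2597]
eef_rot: [3.135, -0.002, 1.091]
force: [-0.2, -0.4, -0.2]
grip_width: 0.0609
```

```bash
python3 - <<'E'
from b import *
st(); mv([.485,.23,.24],90)
cam('wrist','w12.png')
E
```

```text
t 16.35 p [ 0.5238 -0.0685  0.2597] r [ 1.7964e+02 -1.1000e-01  6.2500e+01] F [-0.2 -0.4 -0.2] M [-0.03 -0.05 -0.04] w 0.0609 q [-0.2   0.22  1.54  0.    1.38  0.28]
rot [ 3.80e-01 -2.00e-02 -2.75e+01] shift [ 0.2468 -0.1724  0.0191] dist 0.302
```

View pics/w12.png

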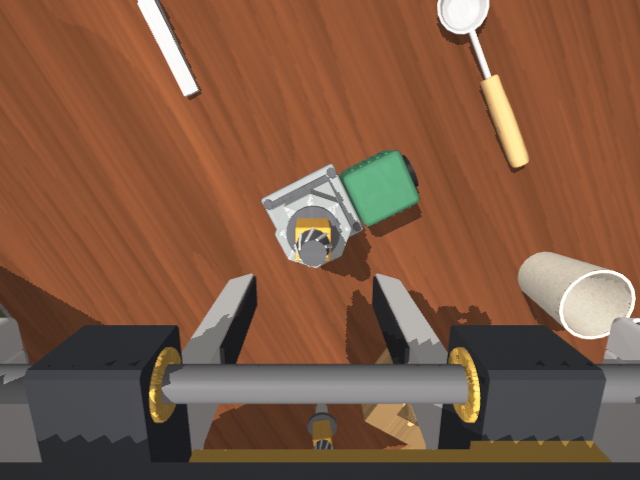

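Call:
send_rows(series=[[0,0,-8,0.04,-0.028,0,0.3],[0,0,-16,0.08,-0.056,0.01,0.3],[0,0,-24,0.12,-0.084,0.015,0.3],[0,0,-27.5,0.16,-0.112,0.02,0.3],[0,0,-27.5,0.2,-0.14,0.02,0.3],[0,0,-27.5,0.24,-0.168,0.02,0.3],[0,0,-27.5,0.247,-0.172,0.02,0.3],[0,0,-27.5,0.247,-0.172,0.02,0.3]])

```text
time_s: 17.2
ee_pos: [0.4837, 0.231, 0.2335]
eef_rot: [-3.139, 0.001, 1.573]
force: [0.6, -1.2, 0.3]
grip_width: 0.0612
```

```bash
python3 - <<'E'
from b import *
st(); cam('wrist','w13.png'); c=cam('top','t13.png');st()
E
```

```text
t 17.2 p [0.4837 0.231  0.2335] r [-1.7988e+02  5.0000e-02  9.0130e+01] F [ 0.6 -1.2  0.3] M [-0.   -0.12  0.01] w 0.0612 q [ 0.38  0.26  1.55 -0.    1.33  0.38]
t 17.3 p [0.4843 0.2292 0.2342] r [-1.7993e+02  4.0000e-02  8.9960e+01] F [0.1 0.  0.7] M [ 0.05 -0.07 -0.03] w 0.0609 q [ 0.37  0.26  1.55 -0.    1.33  0.37]
```

View pics/w13.png

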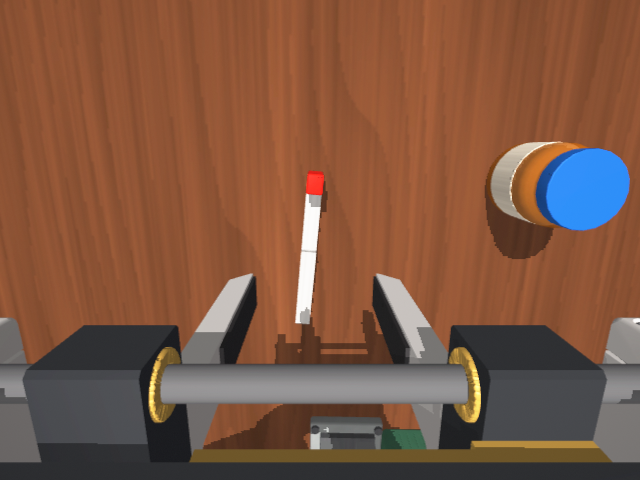

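View pics/t13.png

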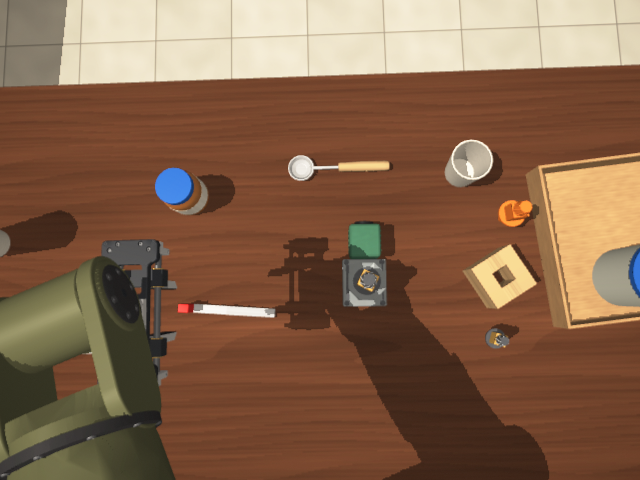

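```bash
cat > k.py <<'E'
from b import *
def line(Q,k=0):  # principal direction
    m=Q[:,:2].mean(0); d=np.linalg.svd(Q[:,:2]-m,full_matrices=False)[2][0]; return m,d
def keym(P,img,sgn=1,up=1):
    r,g,b=[img[...,i].astype(int) for i in range(3)]
    red=(r>140)&(g<70)&(b<70); wh=(r>150)&(g>150)&(b>150)
    return red,wh
E
python3 - <<'E'
from k import *
o=ctrl.get_obs()
R0=Ro.from_euler('xyz',o['eef_rot'])
for n in('wrist','top'):
    c=load(n); img=c['pixels']
    P=(R0.apply(tcloud(c).reshape(-1,3))+o['ee_pos']).reshape(480,640,3) if n=='wrist' else cloud(c)
    red,wh=keym(P,img)
    near=(abs(P[...,0]-.485)<.04)&(P[...,1]>.06)&(P[...,1]<.3)&(c['z_map']>0)
    bar=near&wh&(P[...,2]<.03)&(P[...,2]>.003); Q=P[bar]
    r=cv2.minAreaRect(Q[:,:2].astype(np.float32)); print(n,'bar',bar.sum(),np.round(r[0],4),np.round(r[1],4),r[2],'y',Q[:,1].min(),Q[:,1].max())
    # centre line
    ys=np.linspace(Q[:,1].min()+.004,Q[:,1].max()-.004,12); mid=[]
    for y in ys:
        s=Q[abs(Q[:,1]-y)<.003]; mid.append((s[:,0].min()+s[:,0].max())/2)
    co=np.polyfit(ys,mid,1); print('centre x = ',co,'resid',np.abs(np.polyval(co,ys)-mid).max().round(4),'dir deg',np.degrees(np.arctan2(-1,-co[0])))
    top=near&red&(P[...,2]>.041)&(P[...,2]<.048); Q=P[top]; print('handle top',top.sum(),(Q.min(0)+Q.max(0))/2,Q.max(0)-Q.min(0), cv2.minAreaRect(Q[:,:2].astype(np.float32)))
E
```

```text
wrist bar 1835 [0.4764 0.1765] [0.1506 0.0159] 84.95311737060547 y 0.10094093138920349 0.25203139599103663
centre x =  [0.08600525 0.46109012] resid 0.0005 dir deg -94.91564155869902
handle top 342 [0.48385505 0.26574785 0.04407424] [0.01630608 0.01991247 0.00533245] ((0.4841429591178894, 0.26560989022254944), (0.019801458343863487, 0.01572912372648716), 85.01167297363281)
top bar 570 [0.4786 0.1823] [0.1541 0.0167] 85.06126403808594 y 0.10578227328994949 0.25942172952335285
centre x =  [0.08020386 0.46339926] resid 0.0049 dir deg -94.58552733697044
handle top 16 [0.48579509 0.26510291 0.04370156] [0.01500306 0.01310291 0.0046269 ] ((0.4884793162345886, 0.26218271255493164), (0.018493324518203735, 0.010472339577972889), 33.52029037475586)
```

```bash
python3 - <<'E'
from b import *
st(); mv([.484,.2655,.031],85.05)
P=cloud(load('top')); m=P[165:215,150:215].reshape(-1,3); m=m[(m[:,2]>.01)&(m[:,2]<.12)]; print('jar',m.min(0),m.max(0))
E
```

```text
t 17.3 p [0.4843 0.2292 0.2342] r [-1.7993e+02  4.0000e-02  8.9960e+01] F [0.1 0.  0.7] M [ 0.05 -0.07 -0.03] w 0.0609 q [ 0.37  0.26  1.55 -0.    1.33  0.37]
rot [-0.07  0.05  4.91] shift [ 3.650e-02 -1.000e-04  2.032e-01] dist 0.206
jar [0.66679632 0.23090989 0.01022253] [0.74022567 0.30236046 0.10441137]
```

Call:
send_rows(series=[[0,0,5,0.0365,0,0.02,0.3],[0,0,5,0.0365,0,0.06,0.3],[0,0,5,0.0365,0,0.1,0.3],[0,0,5,0.0365,0,0.12,0.3],[0,0,5,0.0365,0,0.12,0.3]])

```text
time_s: 17.8
ee_pos: [0.4836, 0.2645, 0.1122]
eef_rot: [-3.137, 0.003, 1.481]
force: [-0.2, 0.7, -0.5]
grip_width: 0.0612
```

```bash
python3 - <<'E'
from k import *
o=st(); c=cam('wrist','w14.png'); T=tcloud(c); R0=Ro.from_euler('xyz',o['eef_rot'])
red,wh=keym(T,c['pixels']); P=(R0.apply(T.reshape(-1,3))+o['ee_pos']).reshape(T.shape)
Q=T[red&(abs(P[...,2]-.044)<.002)&(abs(T[...,1])<.03)]; print('handle top tool', (Q.min(0)+Q.max(0))/2,Q.max(0)-Q.min(0),cv2.minAreaRect(Q[:,:2].astype(np.float32)))
mv([.484,.2655,.031],85.05)
E
```

```text
t 17.8 p [0.4836 0.2645 0.1122] r [-1.7974e+02  1.6000e-01  8.4870e+01] F [-0.2  0.7 -0.5] M [-0.05 -0.04  0.01] w 0.0612 q [ 0.43  0.42  1.63 -0.    1.09  0.52]
handle top tool [ 0.00357186 -0.00020077  0.06829044] [0.01934304 0.01524264 0.00396732] ((0.003573032096028328, -0.0002025705762207508), (0.015243430621922016, 0.01934158429503441), 89.9842300415039)
rot [-0.1   0.07 -0.16] shift [ 0.0004 -0.0003  0.0835] dist 0.083
```

View pics/w14.png

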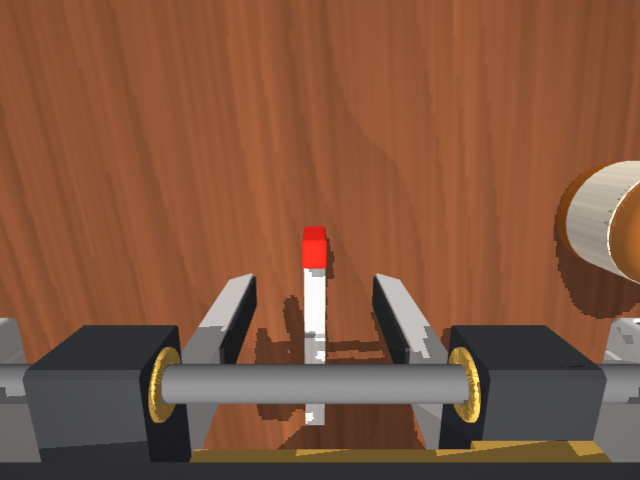

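The wrist view shows the red handle at (315,247), centred between the fingers and square to them. Descending.

Call:
send_rows(series=[[0,0,0,0.003,0,0.03,0.3],[0,0,0,0.003,0,0.06,0.3],[0,0,0,0.003,0,0.075,0.3],[0,0,0,0.003,0,0.078,0.3],[0,0,0,0.003,0,0.078,0.3],[0,0,0,0.003,0,0.078,0.3]])

```text
time_s: 18.45
ee_pos: [0.4855, 0.2699, 0.0387]
eef_rot: [3.14, -0.001, 1.483]
force: [-0.6, -0.1, 0.6]
grip_width: 0.0614
```

```bash
python3 - <<'E'
from k import *
o=st(); c=cam('wrist','w15.png'); T=tcloud(c); R0=Ro.from_euler('xyz',o['eef_rot'])
red,wh=keym(T,c['pixels']); P=(R0.apply(T.reshape(-1,3))+o['ee_pos']).reshape(T.shape)
Q=T[red&(abs(P[...,2]-.044)<.003)&(abs(T[...,1])<.03)]; print('handle top tool', (Q.min(0)+Q.max(0))/2,Q.max(0)-Q.min(0),cv2.minAreaRect(Q[:,:2].astype(np.float32)))
E
```

```text
t 18.45 p [0.4855 0.2699 0.0387] r [ 1.7988e+02 -7.0000e-02  8.4980e+01] F [-0.6 -0.1  0.6] M [-0.09 -0.11 -0.  ] w 0.0614 q [ 0.44  0.53  1.67 -0.    0.94  0.53]
handle top tool [-0.00216661 -0.00209465 -0.00491577] [0.01998488 0.01563964 0.00515406] ((-0.002210495062172413, -0.0021781697869300842), (0.015637662261724472, 0.019941894337534904), 89.41231536865234)
```

Call:
send_rows(series=[[0,0,0,-0.002,-0.002,0.007,0.3],[0,0,0,-0.002,-0.002,0.008,0],[0,0,0,-0.002,-0.002,0.008,-0.5],[0,0,0,-0.002,-0.002,0.008,-1],[0,0,0,-0.002,-0.002,0.008,-1],[0,0,0,-0.002,-0.002,0.008,-1],[0,0,0,-0.002,-0.002,0.008,-1],[0,0,0,-0.002,-0.002,0.008,-1]], force=60)

```text
time_s: 19.3
ee_pos: [0.4825, 0.2679, 0.0292]
eef_rot: [3.141, -0.0, 1.483]
force: [1.3, -0.8, 0.6]
grip_width: 0.0155
```

Call:
send_rows(series=[[0,0,0,0,0,0,-1],[0,0,0,0,0,0,-1],[0,0,0,0,0,0,-1],[0,0,0,0,0,0,-1]])

```text
time_s: 19.7
ee_pos: [0.4825, 0.2679, 0.0292]
eef_rot: [3.141, -0.0, 1.483]
force: [0.3, 0.6, 0.3]
grip_width: 0.0156
```

```bash
python3 - <<'E'
from k import *
st()
E
```

```text
t 19.7 p [0.4825 0.2679 0.0292] r [ 1.7999e+02 -1.0000e-02  8.4990e+01] F [0.3 0.6 0.3] M [-0.04 -0.13 -0.02] w 0.0156 q [ 0.44  0.54  1.68 -0.    0.92  0.53]
```

Call:
send_rows(series=[[0,0,0,0,0,-0.02,-1],[0,0,0,0,0,-0.05,-1],[0,0,0,0,0,-0.07,-1],[0,0,0,0,0,-0.07,-1],[0,0,0,0,0,-0.07,-1]])

```text
time_s: 20.2
ee_pos: [0.4821, 0.2677, 0.0983]
eef_rot: [-3.141, 0.0, 1.483]
force: [0.1, 0.2, -2.3]
grip_width: 0.0157
```

```bash
python3 - <<'E'
from k import *
st(); c=cam('wrist','w16.png'); mv([.5275,.141,.1],88.8)
E
```

```text
t 20.2 p [0.4821 0.2677 0.0983] r [-1.7997e+02  1.0000e-02  8.4990e+01] F [ 0.1  0.2 -2.3] M [ 0.09 -0.07  0.  ] w 0.0157 q [0.44 0.44 1.64 0.   1.06 0.53]
rot [-0.1   0.05 -3.81] shift [-0.1221  0.0565 -0.0023] dist 0.135
```

View pics/w16.png

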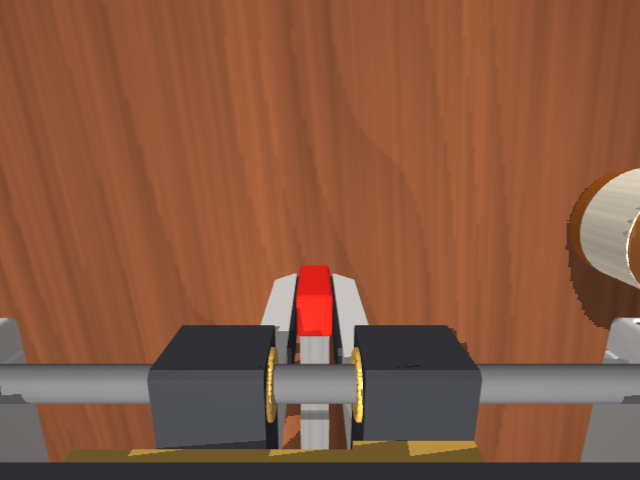

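Call:
send_rows(series=[[0,0,-3.8,-0.04,0.019,0,-1],[0,0,-3.8,-0.08,0.038,0,-1],[0,0,-3.8,-0.112,0.0565,0,-1],[0,0,-3.8,-0.112,0.0565,0,-1],[0,0,-3.8,-0.112,0.0565,0,-1]])

```text
time_s: 20.75
ee_pos: [0.5285, 0.1507, 0.0977]
eef_rot: [-3.139, 0.0, 1.548]
force: [-0.0, 1.5, -2.1]
grip_width: 0.0157
```

```bash
python3 - <<'E'
from k import *
st(); c=cam('top','t17.png'); s=cam('scene','s17.png'); st()
a=c['pixels'][200:330,260:420,::-1]; b=s['pixels'][150:310,200:380,::-1]
cv2.imwrite('pics/z17.png',np.vstack([cv2.resize(i,(540,440 if 0 else 300 if 0 else int(540*i.shape[0]/i.shape[1])),interpolation=cv2.INTER_CUBIC) for i in(a,b)])[:])
E
```

```text
t 20.75 p [0.5285 0.1507 0.0977] r [-1.7987e+02  2.0000e-02  8.8700e+01] F [-0.   1.5 -2.1] M [ 0.11 -0.06  0.06] w 0.0157 q [0.21 0.44 1.65 0.   1.06 0.23]
t 20.85 p [0.5283 0.1519 0.0982] r [-1.7991e+02  1.0000e-02  8.8820e+01] F [ 0.7  0.3 -1.6] M [ 0.13 -0.08 -0.01] w 0.0155 q [0.21 0.44 1.65 0.   1.06 0.23]
```

View pics/t17.png

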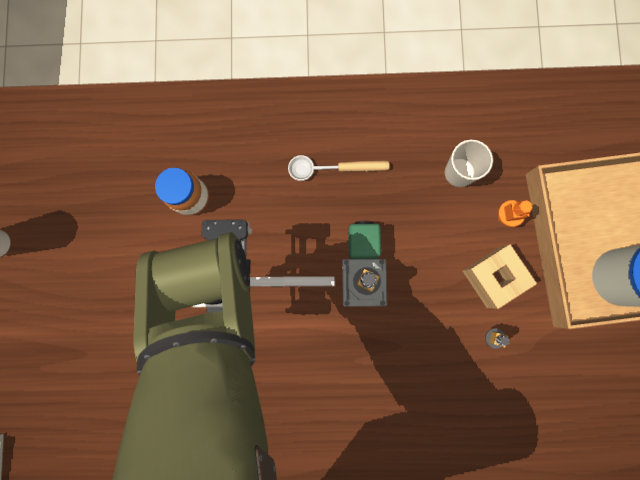

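View pics/s17.png

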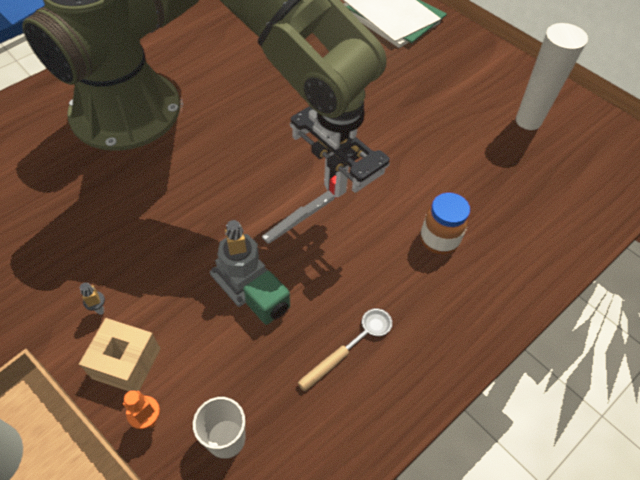

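The top view shows the key at rows 277-285, in line with the burr at (368,280), with its nose at (334,281) just short of the mill. Next I lower it to slot height and measure.

Call:
send_rows(series=[[0,0,0,0,0,0.02,-1],[0,0,0,0,0,0.033,-1],[0,0,0,0,0,0.033,-1],[0,0,0,0,0,0.033,-1],[0,0,0,0,0,0.033,-1]])

```text
time_s: 21.35
ee_pos: [0.5292, 0.1517, 0.0668]
eef_rot: [3.141, -0.0, 1.55]
force: [0.5, -0.7, -1.5]
grip_width: 0.0155
```

```bash
cat > al.py <<'E'
from k import *
def go():
    o=st(); print('TCP',o['ee_pos'])
    for n in('top','scene'):
        c=cam(n); P=cloud(c); ok=(c['z_map']>0)
        key=ok&(abs(P[...,0]-.525)<.03)&(P[...,1]>-.06)&(P[...,1]<.09)&(P[...,2]>.03)&(P[...,2]<.062)
        Q=P[key]; nose=Q[:,1].min(); ys=np.arange(nose+.004,nose+.08,.004); mid=[]
        for y in ys:
            s=Q[abs(Q[:,1]-y)<.003]; mid.append((s[:,0].min()+s[:,0].max())/2 if len(s)>3 else np.nan)
        mid=np.array(mid); g=~np.isnan(mid); co=np.polyfit(ys[g],mid[g],1)
        print(n,'nose y',nose.round(4),'top z near nose',np.median(Q[Q[:,1]<nose+.006][:,2]).round(4),'line x at y=-.03',np.polyval(co,-.03).round(4),'at axis',np.polyval(co,-.07).round(4),'dir',np.degrees(np.arctan2(-1,-co[0])).round(2),'res',np.abs(np.polyval(co,ys[g])-mid[g]).max().round(4))
        near=np.hypot(P[...,0]-.524,P[...,1]+.07)<.03
        for nm,z0,z1 in(('collar',.1015,.1065),('hubtop',.1415,.1465),('cone',.166,.171)):
            m=ok&near&(P[...,2]>z0)&(P[...,2]<z1); q=P[m]
            if m.sum()<8: continue
            if nm!='hubtop': (x,y),rr=cv2.minEnclosingCircle(q[:,:2].astype(np.float32))
            else: (x,y),rr,_=cv2.minAreaRect(q[:,:2].astype(np.float32))
            print('  ',nm,m.sum(),np.round([x,y],4),np.round(rr,4),q[:,2].mean().round(4))
        b=ok&(abs(P[...,1]+.07)<.06)&(abs(P[...,0]-.525)<.06)&(abs(P[...,2]-.014)<.003)
        if b.sum()>20: r=cv2.minAreaRect(P[b][:,:2].astype(np.float32)); print('   base',np.round(r[0],4),np.round(r[1],4),round(r[2],2))
E
python3 -c "
from al import *
go()"
```

```text
t 21.35 p [0.5292 0.1517 0.0668] r [ 1.7995e+02 -1.0000e-02  8.8810e+01] F [ 0.5 -0.7 -1.5] M [ 0.09 -0.08 -0.01] w 0.0155 q [0.21 0.48 1.67 0.   0.99 0.23]
TCP [0.52920539 0.15165791 0.06675744]
top nose y -0.0543 top z near nose 0.0535 line x at y=-.03 0.5264 at axis 0.5227 dir -95.31 res 0.0053
   collar 264 [ 0.5262 -0.0697] 0.024 0.1034
   hubtop 67 [ 0.526  -0.0696] [0.0277 0.0273] 0.1435
   cone 111 [ 0.5255 -0.0695] 0.0104 0.1677
   base [ 0.5281 -0.0699] [0.0837 0.0917] 88.56
scene nose y -0.0581 top z near nose 0.0595 line x at y=-.03 0.5413 at axis 0.5555 dir -70.36 res 0.0076
   collar 230 [ 0.525  -0.0696] 0.0246 0.1036
   hubtop 60 [ 0.5252 -0.0702] [0.0272 0.0267] 0.1437
   cone 99 [ 0.525  -0.0706] 0.0108 0.1675
   base [ 0.5372 -0.0915] [0.1003 0.0784] 48.42
```

```bash
sed -i 's/(P\[...,1\]>-.06)&(P\[...,1\]<.09)/(P[...,1]>NY)\&(P[...,1]<.08)/; s/def go():/NY=-.02\ndef go():/' al.py; sed -i 's/c=cam(n); P/c=(cam(n) if 0 else load(n)) if USE else cam(n); P/; s/^NY=.*/NY=-.02; USE=0/' al.py
python3 -c "
import al; al.USE=1
al.go()"
```

```text
t 21.45 p [0.5292 0.1515 0.0668] r [ 1.7994e+02 -1.0000e-02  8.8800e+01] F [ 0.2 -0.2 -2.3] M [ 0.13 -0.07 -0.01] w 0.0158 q [0.21 0.48 1.67 0.   0.99 0.23]
TCP [0.52922466 0.1514949  0.06677139]
top nose y -0.0116 top z near nose 0.0446 line x at y=-.03 0.5294 at axis 0.5292 dir -90.31 res 0.0003
   collar 264 [ 0.5262 -0.0697] 0.024 0.1034
   hubtop 67 [ 0.526  -0.0696] [0.0277 0.0273] 0.1435
   cone 111 [ 0.5255 -0.0695] 0.0104 0.1677
   base [ 0.5281 -0.0699] [0.0837 0.0917] 88.56
scene nose y -0.0127 top z near nose 0.0432 line x at y=-.03 0.5274 at axis 0.5266 dir -91.15 res 0.0008
   collar 230 [ 0.525  -0.0696] 0.0246 0.1036
   hubtop 60 [ 0.5252 -0.0702] [0.0272 0.0267] 0.1437
   cone 99 [ 0.525  -0.0706] 0.0108 0.1675
   base [ 0.5372 -0.0915] [0.1003 0.0784] 48.42
```

Call:
send_rows(series=[[0,0,0,0,-0.0019,0.0055,-1],[0,0,0,0,-0.0019,0.0055,-1],[0,0,0,-0.01,-0.0019,0.0055,-1],[0,0,0,-0.02,-0.0019,0.0055,-1],[0,0,0,-0.028,-0.0019,0.0055,-1],[0,0,0,-0.036,-0.0019,0.0055,-1],[0,0,0,-0.036,-0.0019,0.0055,-1],[0,0,0,-0.036,-0.0019,0.0055,-1]])

```text
time_s: 22.25
ee_pos: [0.5264, 0.1152, 0.0607]
eef_rot: [3.141, -0.0, 1.549]
force: [0.2, -1.3, -2.5]
grip_width: 0.0159
```

```bash
python3 - <<'E'
import al; al.NY=-.03
from al import *
go()
a=load('top')['pixels'][230:330,260:400,::-1]; b=load('scene')['pixels'][200:310,200:340,::-1]
cv2.imwrite('pics/z18.png',np.vstack([cv2.resize(i,None,fx=4,fy=3,interpolation=cv2.INTER_CUBIC)[:300] for i in(a,b)]))
E
```

```text
t 22.25 p [0.5264 0.1152 0.0607] r [ 1.7999e+02 -1.0000e-02  8.8760e+01] F [ 0.2 -1.3 -2.5] M [ 0.18 -0.11 -0.01] w 0.0159 q [0.15 0.47 1.7  0.   0.97 0.17]
TCP [0.5263653  0.11518972 0.06070223]
top nose y -0.03 top z near nose 0.0405 line x at y=-.03 0.5261 at axis 0.5252 dir -91.37 res 0.0001
   collar 267 [ 0.5262 -0.0697] 0.0239 0.1036
   hubtop 58 [ 0.526  -0.0697] [0.0276 0.0273] 0.1436
   cone 111 [ 0.5261 -0.0693] 0.0106 0.1676
   base [ 0.528  -0.0699] [0.0838 0.0914] 88.55
scene nose y -0.0298 top z near nose 0.0403 line x at y=-.03 0.5255 at axis 0.5247 dir -91.16 res 0.0011
   collar 235 [ 0.5249 -0.0696] 0.0245 0.1034
   hubtop 59 [ 0.5253 -0.0701] [0.0275 0.0269] 0.1435
   cone 88 [ 0.524 -0.07 ] 0.011 0.1677
   base [ 0.5305 -0.1003] [0.0237 0.105 ] 89.59
```

View pics/z18.png

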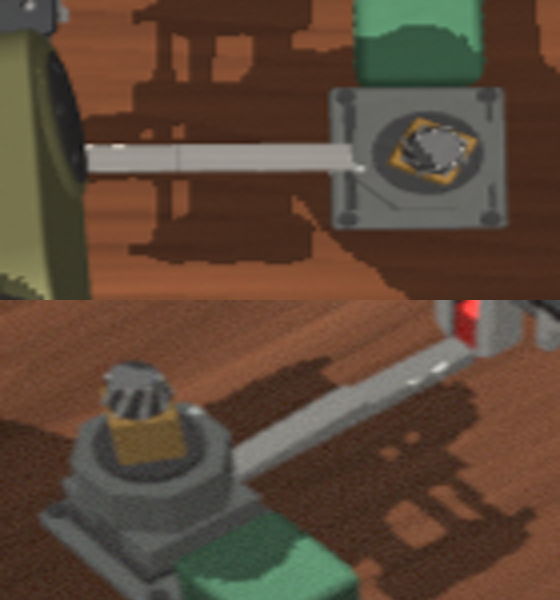

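Call:
send_rows(series=[[0,0,0,-0.006,0.0006,0.0,-1],[0,0,0,-0.012,0.0006,0.0005,-1],[0,0,0,-0.018,0.0006,0.001,-1],[0,0,0,-0.022,0.0006,0.0013,-1],[0,0,0,-0.022,0.0006,0.0013,-1],[0,0,0,-0.022,0.0006,0.0013,-1]])

```text
time_s: 22.95
ee_pos: [0.5264, 0.0933, 0.0593]
eef_rot: [3.142, -0.0, 1.549]
force: [0.1, 0.6, -2.3]
grip_width: 0.0153
```

```bash
python3 - <<'E'
from k import *
st()
E
```

```text
t 22.95 p [0.5264 0.0933 0.0593] r [180.    -0.    88.77] F [ 0.1  0.6 -2.3] M [ 0.08 -0.13  0.  ] w 0.0153 q [0.11 0.46 1.72 0.   0.96 0.13]
```

Call:
send_rows(series=[[0,0,0,0,0,0.0005,-1],[0,0,0,0,0,0.0005,-1],[0,0,0,0,0,0.0005,-1]])

```text
time_s: 23.25
ee_pos: [0.5264, 0.0935, 0.0588]
eef_rot: [-3.142, 0.0, 1.55]
force: [0.3, 0.3, -2.1]
grip_width: 0.0158
```

Call:
send_rows(series=[[0,0,0,0,0,0.0005,-1],[0,0,0,0,0,0.0005,-1],[0,0,0,0,0,0.0005,-1]])

```text
time_s: 23.55
ee_pos: [0.5265, 0.0934, 0.0584]
eef_rot: [3.141, 0.0, 1.55]
force: [0.2, 0.4, -0.5]
grip_width: 0.0158
```

Call:
send_rows(series=[[0,0,0,-0.005,0,-0.0002,-1],[0,0,0,-0.01,0,-0.0002,-1],[0,0,0,-0.015,0,-0.0002,-1],[0,0,0,-0.018,0,-0.0002,-1],[0,0,0,-0.018,0,-0.0002,-1]])

```text
time_s: 24.05
ee_pos: [0.526, 0.0748, 0.0585]
eef_rot: [-3.142, 0.0, 1.549]
force: [0.4, -0.8, -1.3]
grip_width: 0.0154
```

```bash
python3 - <<'E'
from k import *
st()
E
```

```text
t 24.05 p [0.526  0.0748 0.0585] r [-1.800e+02  1.000e-02  8.875e+01] F [ 0.4 -0.8 -1.3] M [-0.08 -0.07 -0.04] w 0.0154 q [ 0.07  0.46  1.73 -0.    0.96  0.09]
```

Call:
send_rows(series=[[0,0,0,-0.002,0,0,-1],[0,0,0,-0.004,0,0,-1],[0,0,0,-0.006,0,0,-1],[0,0,0,-0.006,0,0,-1]])

```text
time_s: 24.45
ee_pos: [0.5259, 0.0692, 0.0585]
eef_rot: [3.142, 0.0, 1.549]
force: [-0.3, -0.0, -0.2]
grip_width: 0.0158
```

Call:
send_rows(series=[[0,0,0,-0.002,0,0,-1],[0,0,0,-0.004,0,0,-1],[0,0,0,-0.005,0,0,-1],[0,0,0,-0.005,0,0,-1]])

```text
time_s: 24.85
ee_pos: [0.5258, 0.0644, 0.0585]
eef_rot: [-3.142, -0.0, 1.55]
force: [0.4, 2.7, -0.1]
grip_width: 0.0153
```

```bash
python3 - <<'E'
from k import *
st()
E
```

```text
t 24.85 p [0.5258 0.0644 0.0585] r [-1.800e+02 -1.000e-02  8.879e+01] F [ 0.4  2.7 -0.1] M [ 0.45 -0.12  0.05] w 0.0153 q [0.05 0.46 1.73 0.   0.95 0.07]
```

Call:
send_rows(series=[[0,0,0,-0.001,0,0,-1],[0,0,0,-0.002,0,0,-1],[0,0,0,-0.003,0,0,-1],[0,0,0,-0.003,0,0,-1]])

```text
time_s: 25.25
ee_pos: [0.5258, 0.062, 0.0586]
eef_rot: [3.141, -0.001, 1.55]
force: [0.2, 6.9, -1.7]
grip_width: 0.0153
```

Call:
send_rows(series=[[0,0,0,-0.001,0,0,-1],[0,0,0,-0.002,0,0,-1],[0,0,0,-0.003,0,0,-1],[0,0,0,-0.003,0,0,-1]])

```text
time_s: 25.65
ee_pos: [0.5257, 0.0598, 0.0586]
eef_rot: [3.141, -0.002, 1.55]
force: [0.1, 14.1, -0.6]
grip_width: 0.0157
```

```bash
python3 - <<'E'
from k import *
import al
st(); al.NY=-.03; al.go()
cam('wrist','w19.png')
E
```

```text
t 25.65 p [0.5257 0.0598 0.0586] r [ 1.7999e+02 -1.2000e-01  8.8810e+01] F [ 0.1 14.1 -0.6] M [ 2.23 -0.09  0.01] w 0.0157 q [0.04 0.45 1.73 0.   0.95 0.06]
t 25.65 p [0.5257 0.0598 0.0586] r [ 1.7999e+02 -1.2000e-01  8.8810e+01] F [ 0.1 14.1 -0.6] M [ 2.23 -0.09  0.01] w 0.0157 q [0.04 0.45 1.73 0.   0.95 0.06]
TCP [0.5256829  0.05978537 0.05857444]
top nose y -0.03 top z near nose 0.0455 line x at y=-.03 0.5272 at axis 0.5253 dir -92.75 res 0.0026
   collar 270 [ 0.5261 -0.0696] 0.0239 0.1034
   hubtop 62 [ 0.5264 -0.0695] [0.027  0.0278] 0.1434
   cone 105 [ 0.5261 -0.0696] 0.0107 0.1676
   base [ 0.527  -0.0698] [0.0838 0.0894] 88.58
scene nose y -0.0298 top z near nose 0.0442 line x at y=-.03 0.5249 at axis 0.5232 dir -92.53 res 0.0031
   collar 236 [ 0.5251 -0.0686] 0.0251 0.1035
   hubtop 62 [ 0.5254 -0.0702] [0.0272 0.0261] 0.1433
   cone 86 [ 0.5249 -0.0689] 0.011 0.1676
   base [ 0.5365 -0.0909] [0.0998 0.0765] 47.81
```

View pics/w19.png

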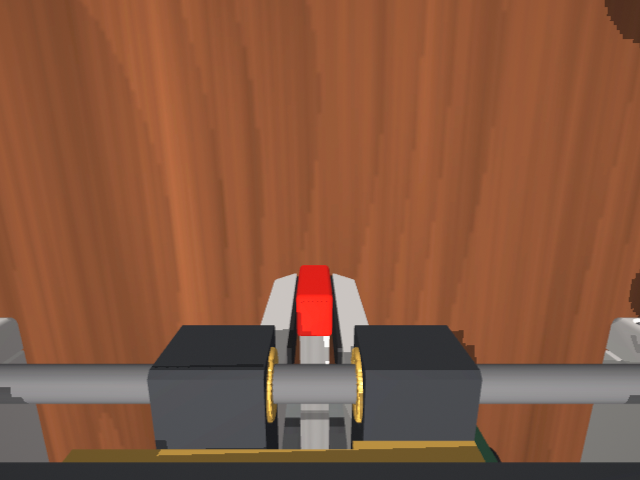

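Call:
send_rows(series=[[0,0,0,-0.001,0,0,-1],[0,0,0,-0.002,0,0,-1],[0,0,0,-0.002,0,0,-1]])

```text
time_s: 26.1
ee_pos: [0.5257, 0.058, 0.0586]
eef_rot: [3.141, -0.002, 1.55]
force: [-0.2, 15.0, -1.7]
grip_width: 0.0158
```

Call:
send_rows(series=[[0,0,0,-0.001,0,0,-1],[0,0,0,-0.002,0,0,-1],[0,0,0,-0.002,0,0,-1]])

```text
time_s: 26.4
ee_pos: [0.5256, 0.0558, 0.0586]
eef_rot: [3.141, -0.002, 1.55]
force: [0.3, 12.1, -1.6]
grip_width: 0.0155
```

Call:
send_rows(series=[[0,0,0,-0.001,0,0,-1],[0,0,0,-0.002,0,0,-1],[0,0,0,-0.002,0,0,-1]])

```text
time_s: 26.7
ee_pos: [0.5256, 0.0535, 0.0586]
eef_rot: [3.141, -0.001, 1.55]
force: [1.4, 9.7, -0.2]
grip_width: 0.016
```

Call:
send_rows(series=[[0,0,0,-0.002,0,0,-1],[0,0,0,-0.004,0,0,-1],[0,0,0,-0.006,0,0,-1],[0,0,0,-0.006,0,0,-1]])

```text
time_s: 27.1
ee_pos: [0.5254, 0.0467, 0.0585]
eef_rot: [3.142, -0.0, 1.55]
force: [0.2, 3.0, -0.4]
grip_width: 0.0156
```

```bash
python3 - <<'E'
from k import *
import al
al.NY=-.03; al.go()
E
```

```text
t 27.1 p [0.5254 0.0467 0.0585] r [ 1.800e+02 -2.000e-02  8.881e+01] F [ 0.2  3.  -0.4] M [ 0.4  -0.12  0.04] w 0.0156 q [0.02 0.45 1.74 0.   0.95 0.04]
TCP [0.52540002 0.04670568 0.05851565]
top nose y -0.03 top z near nose 0.0444 line x at y=-.03 0.5277 at axis 0.5282 dir -89.22 res 0.0003
   collar 236 [ 0.5263 -0.0698] 0.0241 0.1048
   hubtop 70 [ 0.5259 -0.0696] [0.0277 0.0272] 0.1446
   cone 129 [ 0.5261 -0.0695] 0.0107 0.169
   base [ 0.5281 -0.07  ] [0.0839 0.0916] 88.55
scene nose y -0.0299 top z near nose 0.0427 line x at y=-.03 0.5236 at axis 0.5192 dir -96.16 res 0.0147
   collar 217 [ 0.5249 -0.0703] 0.0244 0.1046
   hubtop 70 [ 0.5251 -0.07  ] [0.0277 0.0275] 0.1443
   cone 112 [ 0.5252 -0.0696] 0.0112 0.1689
   base [ 0.5313 -0.103 ] [0.104  0.0242] 6.19
```

Call:
send_rows(series=[[0,0,0,-0.003,0,0,-1],[0,0,0,-0.006,0,0,-1],[0,0,0,-0.009,0,0,-1],[0,0,0,-0.012,0,0,-1],[0,0,0,-0.012,0,0,-1]])

```text
time_s: 27.7
ee_pos: [0.5251, 0.0339, 0.0585]
eef_rot: [-3.141, 0.0, 1.549]
force: [0.0, -1.2, -1.4]
grip_width: 0.0157
```

```bash
python3 - <<'E'
from k import *
import al
al.NY=-.03; al.go()
E
```

```text
t 27.7 p [0.5251 0.0339 0.0585] r [-1.7999e+02  2.0000e-02  8.8770e+01] F [ 0.  -1.2 -1.4] M [-0.14 -0.07  0.03] w 0.0157 q [-0.    0.45  1.74 -0.    0.95  0.02]
TCP [0.52513088 0.03394297 0.05847779]Traceback (most recent call last):
  File "<stdin>", line 3, in <module>
  File "al.py", line 11, in go
    mid=np.array(mid); g=~np.isnan(mid); co=np.polyfit(ys[g],mid[g],1)
                                            ~~~~~~~~~~^^^^^^^^^^^^^^^^
    raise TypeError("expected non-empty vector for x")
TypeError: expected non-empty vector for x
```

```bash
cat > lf.py <<'E'
from k import *
def lift(zt=.17):
    st()
    for n in('top','scene'):
        c=cam(n); P=cloud(c); ok=(c['z_map']>0)&(np.hypot(P[...,0]-.5255,P[...,1]+.0697)<.028)
        q=P[ok&(abs(P[...,2]-zt-.002)<.006)]; q=q[abs(q[:,2]-np.median(q[:,2]))<.002]
        k=P[ok&(P[...,2]>.1)&(P[...,2]<.118)]; k=k[abs(k[:,2]-np.median(k[:,2]))<.002]
        for nm,Q in(('cone',q),('collar',k)):
            if len(Q)<8: print(n,nm,len(Q)); continue
            (x,y),r=cv2.minEnclosingCircle(Q[:,:2].astype(np.float32)); print(n,nm,len(Q),np.round([x,y,r],4),'z',np.median(Q[:,2]).round(4))
        # nose beyond the mill
        g=P[(c['z_map']>0)&(abs(P[...,0]-.525)<.02)&(P[...,1]<-.105)&(P[...,1]>-.2)&(P[...,2]>.028)&(P[...,2]<.06)]
        if len(g)>3: print('   nose y',g[:,1].min().round(4),len(g),'x',g[:,0].mean().round(4),'z',g[:,2].max().round(4))
E
python3 -c "
from lf import *
lift()"
```

```text
t 27.75 p [0.5252 0.0339 0.0585] r [-1.800e+02  3.000e-02  8.877e+01] F [-0.3 -0.8 -0.3] M [-0.19 -0.08  0.08] w 0.0154 q [-0.    0.45  1.74 -0.    0.95  0.02]
top cone 122 [ 0.5262 -0.0695  0.0109] z 0.171
top collar 251 [ 0.5263 -0.0697  0.024 ] z 0.1072
   nose y -0.1289 108 x 0.5258 z 0.0419
scene cone 104 [ 0.5243 -0.0706  0.0116] z 0.1703
scene collar 218 [ 0.5242 -0.0701  0.0247] z 0.1072
   nose y -0.1304 152 x 0.5248 z 0.0432
```

Call:
send_rows(series=[[0,0,0,-0.004,0,0,-1],[0,0,0,-0.008,0,0,-1],[0,0,0,-0.012,0,0,-1],[0,0,0,-0.016,0,0,-1],[0,0,0,-0.02,0,0,-1],[0,0,0,-0.021,0,0,-1],[0,0,0,-0.021,0,0,-1]])

```text
time_s: 28.55
ee_pos: [0.5247, 0.0129, 0.0585]
eef_rot: [-3.142, 0.0, 1.549]
force: [0.0, -1.6, -0.9]
grip_width: 0.0154
```

```bash
python3 -c "
from lf import *
lift(.173)
c=load('scene'); P=cloud(c)
m=(c['z_map']>0)&(np.hypot(P[...,0]-.525,P[...,1]+.07)<.036)&(np.hypot(P[...,0]-.525,P[...,1]+.07)>.026)&(abs(P[...,2]-.097)<.004); print('rim z',np.median(P[m][:,2]),m.sum())
c=load('top'); P=cloud(c)
m=(c['z_map']>0)&(np.hypot(P[...,0]-.5262,P[...,1]+.0697)<.036)&(np.hypot(P[...,0]-.5262,P[...,1]+.0697)>.026)&(abs(P[...,2]-.097)<.004); print('rim z',np.median(P[m][:,2]),m.sum())
cv2.imwrite('pics/s20.png',load('scene')['pixels'][:,:,::-1])
"
```

```text
t 28.55 p [0.5247 0.0129 0.0585] r [-1.800e+02  3.000e-02  8.877e+01] F [ 0.  -1.6 -0.9] M [-0.15 -0.13 -0.03] w 0.0154 q [-0.04  0.45  1.74 -0.    0.95 -0.02]
top cone 124 [ 0.5263 -0.0689  0.0108] z 0.1736
top collar 187 [ 0.5261 -0.0699  0.024 ] z 0.1096
   nose y -0.1511 216 x 0.5255 z 0.0459
scene cone 105 [ 0.5253 -0.0695  0.0108] z 0.1734
scene collar 219 [ 0.5244 -0.0701  0.0248] z 0.1095
   nose y -0.1508 288 x 0.5248 z 0.0435
rim z 0.09686304752627642 312
rim z 0.09720235972498459 272
```

View pics/s20.png

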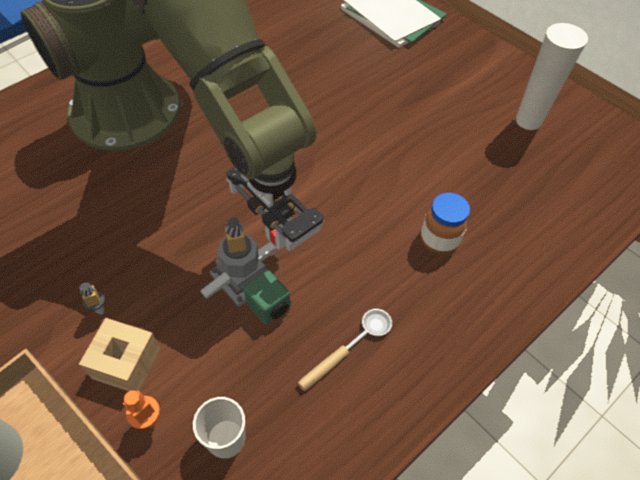

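The scene view shows the key through the mill, its nose out at (205,292), and the burr raised and upright at (235,240). The measured collar-to-rim gap is 6.3 mm. Releasing now.

Call:
send_rows(series=[[0,0,0,0,0,0,-0.3],[0,0,0,0,0,0,-0.3],[0,0,0,0,0,0,-0.3],[0,0,0,0,0,0,-0.2],[0,0,0,0,0,0,-0.2]])

```text
time_s: 29.15
ee_pos: [0.5247, 0.0134, 0.0585]
eef_rot: [3.142, 0.0, 1.55]
force: [-0.1, 0.3, 0.3]
grip_width: 0.0374
```

Call:
send_rows(series=[[0,0,0,0,0,-0.02,-0.1],[0,0,0,0,0,-0.05,-0.1],[0,0,0,0,0,-0.09,-0.1],[0,0,0,0,0,-0.13,-0.1],[0,0,0,0.05,0,-0.13,-0.1],[0,0,0,0.1,0,-0.13,-0.1],[0,0,0,0.1,0,-0.13,-0.1]])

```text
time_s: 29.85
ee_pos: [0.5265, 0.1178, 0.1887]
eef_rot: [3.141, -0.001, 1.554]
force: [-0.2, -0.3, -0.4]
grip_width: 0.0423
```

```bash
python3 -c "
from lf import *
lift(.173)
for n,c0 in(('scene',(.525,-.07)),('top',(.5262,-.0697))):
    c=load(n); P=cloud(c); d=np.hypot(P[...,0]-c0[0],P[...,1]-c0[1])
    m=(c['z_map']>0)&(d<.036)&(d>.026)&(abs(P[...,2]-.097)<.004); print('rim z',np.median(P[m][:,2]),m.sum())
cv2.imwrite('pics/s21.png',load('scene')['pixels'][:,:,::-1]); cv2.imwrite('pics/t21.png',load('top')['pixels'][:,:,::-1])
"
```

```text
t 29.85 p [0.5265 0.1178 0.1887] r [ 1.7997e+02 -5.0000e-02  8.9040e+01] F [-0.2 -0.3 -0.4] M [-0.05 -0.05  0.01] w 0.0423 q [0.15 0.31 1.6  0.   1.24 0.17]
top cone 123 [ 0.5259 -0.0694  0.0107] z 0.1733
top collar 262 [ 0.5262 -0.0699  0.0241] z 0.1094
   nose y -0.151 210 x 0.5254 z 0.0435
scene cone 102 [ 0.5247 -0.0697  0.0115] z 0.1737
scene collar 217 [ 0.5249 -0.0715  0.0253] z 0.1095
   nose y -0.1506 285 x 0.5247 z 0.045
rim z 0.09693563768728286 311
rim z 0.09695246219296333 418
```

View pics/s21.png

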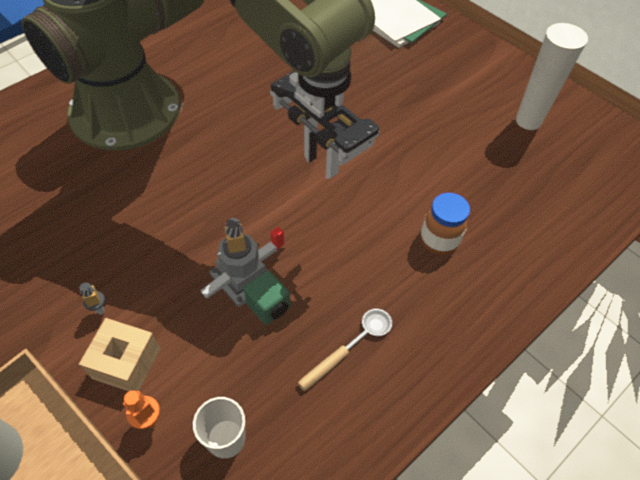

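View pics/t21.png

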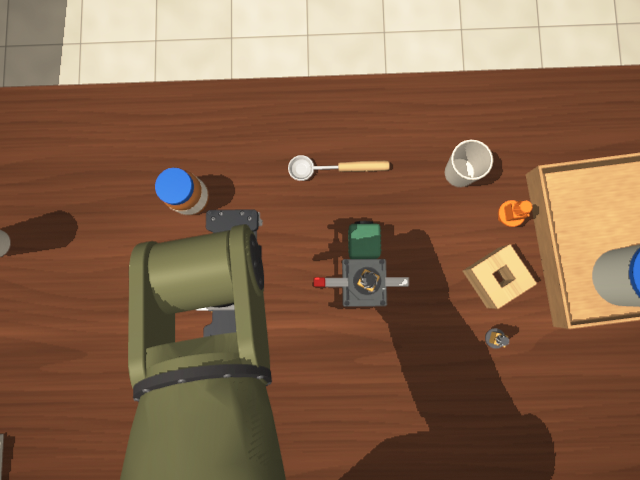

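Everything stayed put: in the top view the key lies from (319,282) to (408,282), with the burr upright at (368,280). The collar gap is about 6.5 mm, and the cup, jar and spoon are where they were.

Call:
send_rows(series=[[0,0,0,0,0,0,-0.1],[0,0,0,0,0,0,-0.1],[0,0,0,0,0,0,-0.1],[0,0,0,0,0,0,-0.1]])

```text
time_s: 30.35
ee_pos: [0.5269, 0.1128, 0.1885]
eef_rot: [-3.142, 0.0, 1.549]
force: [0.4, 0.2, 0.1]
grip_width: 0.0421
```

```bash
python3 -c "
from lf import *
lift(.173); print(ctrl.hand_in())
"
```

```text
t 30.35 p [0.5269 0.1128 0.1885] r [-180.      0.     88.73] F [0.4 0.2 0.1] M [-0.04 -0.09 -0.  ] w 0.0421 q [ 0.14  0.31  1.6  -0.    1.24  0.16]
top cone 119 [ 0.5254 -0.0701  0.0106] z 0.1733
top collar 264 [ 0.5262 -0.0698  0.024 ] z 0.1094
   nose y -0.1509 210 x 0.5254 z 0.0445
scene cone 104 [ 0.5244 -0.0702  0.0107] z 0.1735
scene collar 216 [ 0.5244 -0.07    0.0246] z 0.1093
   nose y -0.151 286 x 0.5249 z 0.0445
the job is handed in; nothing more can be done
None
```

I seated the burr in the mill, let go so the taper held it, then broke it loose with the wedge key alone. It now stands upright in the socket, resting on the key. The job was handed in at about 30 s of the allowed 72 s.

- **Seating:** I used to-and-fro twists under a push of about 14 N at most, by the force readings at the end of each move. Before letting go, the collar top stood 6.0 mm above the rim, which is exactly the collar's thickness. After release the collar top stayed at the seated height.
- **Freeing:** the key needed about 15 N at most, then the force fell away as the burr came loose. The nose stopped about 81 mm past the bore axis.
- **Last checks, after letting go:** the collar's underside was about 6.3–6.5 mm above the rim on both cameras, steady over the last half second. The burr looked upright, and the cup, jar and spoon were in the same places in the pictures. The gripper was well clear, with no force on it.
- **Disagreements:**
  - The cameras differed from each other and from the arm by 2–4 mm sideways, so I found the bore by side force and aligned the key to the slot within the same picture.
  - Midway through the drive the lift was about 1.5 mm less than the key's position suggested. After the burr broke loose they agreed to within about 0.6 mm.

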